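# Put the stacked sharpening stones back in their cases

### The job

The sharpening stones have been left in a stack on the carving bench, beside their open wooden cases. Take the stack apart from the top down, one stone after another, and put each into the case cut for it - the round stone in the round case, the short, middle and long stones in the cases of their own length - lowered all the way without dropping or tipping it, so that it lies flat on the floor of the recess. Leave the oil bottle and the wax tin where they stand.

Things in the scene. Friction and masses are not known exactly. Their poses are not given: they have to be found in the camera images.
- puck: Grey two-layer round sharpening stone, a disc 64 mm in diameter and 26 mm thick, top of the stack, about 0.19 kg. Origin: centre of its underside, z up. Wider than the short stone under it; grip it across the stack's width (the short stone's y), fingertips some 10 mm above its underside so that they clear its case's rim.
- short_stone: Grey two-layer sharpening stone, a plain bar 110 mm long (x), 40 mm wide (y), 22 mm thick (z). Origin: centre of its underside, z up. Third from the bottom of the stack, under the round stone; about 0.22 kg. Grip it across its width at mid-length, fingertips some 10 mm above its underside so that they clear the case's rim.
- mid_stone: Grey two-layer sharpening stone, a plain bar 150 mm long (x), 50 mm wide (y), 25 mm thick (z). Origin: centre of its underside, z up. Second from the bottom of the stack; about 0.42 kg. Grip it across its width at mid-length, fingertips some 10 mm above its underside so that they clear the case's rim.
- long_stone: Grey two-layer sharpening stone, a plain bar 200 mm long (x), 60 mm wide (y), 28 mm thick (z). Origin: centre of its underside, z up. Bottom of the stack, lying on the bench; about 0.75 kg. Each stone lies within 7 degrees and 7 mm of the one under it. Grip it across its width at mid-length, fingertips some 10 mm above its underside so that they clear the case's rim.
- round_case: The round stone's wooden case, fixed to the bench: a low turned dish 100 mm across, 17 mm high, with a round recess 78 mm across (7 mm of play all round). Origin at the centre of its underside on the bench, z up. The recess floor is 10 mm above the origin; the rim stands 7 mm above the floor, without notches.
- short_case: Open wooden case of the short stone, fixed to the bench: a block 146 x 76 mm, 17 mm high, with a recess 124 x 54 mm in its top (7 mm play all round the stone). Origin: centre of its underside, on the bench; x along its length, z up. Recess floor 10 mm above the origin, rim 7 mm above the floor; each long rim has a 60 mm wide notch at mid-length, open down to the floor.
- mid_case: Open wooden case of the middle stone, fixed to the bench: a block 186 x 86 mm, 17 mm high, with a recess 164 x 64 mm in its top (7 mm play all round the stone). Origin: centre of its underside, on the bench; x along its length, z up. Recess floor 10 mm above the origin, rim 7 mm above the floor; each long rim has a 60 mm wide notch at mid-length, open down to the floor.
- long_case: Open wooden case of the long stone, fixed to the bench: a block 236 x 96 mm, 17 mm high, with a recess 214 x 74 mm in its top (7 mm play all round the stone). Origin: centre of its underside, on the bench; x along its length, z up. Recess floor 10 mm above the origin, rim 7 mm above the floor; each long rim has a 60 mm wide notch at mid-length, open down to the floor.
- oil_bottle: Loose amber bottle of honing oil, 44 mm across and 115 mm tall with a black cap, standing among the cases; not to be disturbed. Origin at the centre of its underside, z up.
- wax_tin: Loose round metal tin of wax, 75 mm across and 28 mm tall, standing among the cases; not to be disturbed. Origin at the centre of its underside, z up.

How it is judged:
By the outcome, as a careful person would: the job done as asked, in the order asked, and still so for the second after the job is handed in, with the robot touching nothing.
It also fails if it takes over 120 s, if anything falls off the work surface, if the arm or the gripper's body presses on something with over 40 N, if the wrist force passes 120 N, or if a joint passes its speed limit or range.

### The arm

A 6-joint arm with a two-finger parallel gripper is mounted at the origin on the work surface. World frame = base frame: x ahead of the robot, y to its left, z up, the work surface at z = 0. Lengths are in m, angles in rad, forces in N, time in s.
With the tool pointing down it reaches from about 0.25 to 0.725 m from the base axis. Payload 4 kg.
Tool frame: the origin (TCP) lies midway between the tips of the shut fingers; the grasp point (between the pads) lies 19 mm behind it; z points along the fingers, y is the line along which they close (so a half turn about z gives the same grasp; the last joint's range is limited). The gripper opens to 85 mm and grips with 20 to 120 N. Pads are 22 mm wide; open, the fingers measure 114 mm over their backs; the gripper's body (76 mm by 85 mm) begins 54 mm behind the grasp point. The pads swing forward as they close: fully open they stand 13 mm farther back than shut.
Start: joints at [-1.211, 0.241, 0.005, 1.335, 0, 1.571], TCP at [0.176, -0.468, 0.206] pointing down, gripper open.
Joint ranges: [-2.72, 2.72], [-1.05, 1.87], [-1.09, 1.28], [-1.99, 2.15], [-1.42, 1.44], [-3.14, 3.14]. Speed limits (rad/s): [2.79, 2.79, 3.14, 3.14, 3.14, 3.14].

### API

Orientations are given as [roll, pitch, yaw] about the fixed x, y, z axes, in that order (R = Rz(yaw) Ry(pitch) Rx(roll)).
In Python, from plant import env gives the robot as it stands. The module is installed in compiled form; this text tells all that it offers.
- The arm moves only by the tool servo_tool, never from a script. Its argument "rows" is one flat list of numbers, 7 for each row, row after row: the shift along the world's x, y, z in units of 25 cm (1.0 is 25 cm), then the turn, a rotation vector about the world's x, y, z in units of 180 degrees (1.0 is 180 degrees), then the closure, from -1 (fully open) to 1 (shut). A call has 1 to 5 rows; each row is the pose to reach, as a shift and turn from the pose commanded when the call began, turning the shorter way round; what a row does not reach only later rows make up. A row lasts 1/8 s, in which the tool goes at most 62.5 mm and 10.7 degrees, less where a joint would pass 70% of its speed; a pose out of reach is approached as far as the arm can. A call with a number of a shift or a turn outside -1 to 1 is refused whole. A call with a gripper value outside its range is refused whole. The fingers move at their own pace and stop on an object; "grip_force" is the grip in N (left out, the last holds). Time passes only in rows, so rows that repeat a pose let the fingers close. It gives the time, the measured TCP pose, the force, the opening and the grip force at its end, in the units of the state.
- env.read_state(): the state, without advancing time (a new reading comes with each control period).
- env.grab_frame(name): name is "side" or "top" or "wrist"; returns a dict with "color" (420x560x3 uint8, red, green, blue), "fov_y" (degrees; the focal length in pixels is half the picture's height over the tangent of half this angle, whatever the lens; pixels are square), "cx", "cy" (the principal point, pixels), "D" ([k1, k2, p1, p2, k3] as OpenCV has them; the pictures are not rectified), "R" (3x3) and "t" (3): a world point X has camera coordinates R X + t. Camera axes: x right, y down, z forward; pixel columns grow to the right and rows downward; lengths in m; the calibration is good to about 2 mm. A picture is of the moment at which its call begins. There is no depth.
- env.job_done(): hands the job in; it is judged then, once.
The state is a dict: "clock": time; "joints": joint angles; "joint_velocities": joint speeds; "joint_efforts": joint torques, N m; "position": TCP position; "tool_rot": TCP orientation; "force": force on the tool from outside, world axes, zero at the start; "wrist_torque": the same for the moment, N m; "grip_width": finger opening in m; "grasp_force": force on a finger pad.
Only numpy, scipy, OpenCV 4.12 (cv2) and the standard library are available. Lean on these libraries where they do the work, as an engineer would, in place of code of your own. Each camera call takes 0.05 s, during which the arm holds its last target. There are 200 camera calls.

## Working session

There is one attempt and no reset: what is moved stays moved. The work goes in short steps, Python scripts to look and compute and a tool call to move; the robot and the scene stay as the last step left them, time stands still between calls to the robot, and variables do not carry over. Pictures are saved under pics/ and viewed, at most 14 in all, crops included, and the job is handed in when it is done.

Besides the shell and the picture viewer there is one more tool, called after ">>>" as name(argument=value, ...) on one line, values as JSON. servo_tool: Moves the arm, as the interface text tells. Its arguments: {"type":"object","properties":{"rows":{"type":"array"},"grip_force":{"type":"number"}},"required":["rows"]}

```bash
mkdir -p pics; cat > h.py <<'E'
import numpy as np, cv2, json
from plant import env
def K(f):
    h=f["color"].shape[0]; F=h/2/np.tan(np.radians(f["fov_y"])/2)
    return np.array([[F,0,f["cx"]],[0,F,f["cy"]],[0,0,1.]])
def snap(n,name):
    f=env.grab_frame(n); cv2.imwrite(f"pics/{name}.png",f["color"][:,:,::-1])
    np.save(f"pics/{name}.npy",{k:v for k,v in f.items()},allow_pickle=True); return f
def load(name): return np.load(f"pics/{name}.npy",allow_pickle=True).item()
def back(f,px,z):
    """pixels -> world points on plane z"""
    u=cv2.undistortPoints(np.array(px,float).reshape(-1,1,2),K(f),np.array(f["D"],float)).reshape(-1,2)
    R=np.array(f["R"]);t=np.array(f["t"]); C=-R.T@t; d=np.c_[u,np.ones(len(u))]@R
    return C+d*((z-C[2])/d[:,2])[:,None]
def proj(f,X):
    return cv2.projectPoints(np.array(X,float).reshape(-1,1,3),cv2.Rodrigues(np.array(f["R"],float))[0],np.array(f["t"],float),K(f),np.array(f["D"],float))[0].reshape(-1,2)
E
python3 - <<'E'
from h import *
for n in("top","side","wrist"):
    f=snap(n,n+"0"); R=np.array(f["R"]); print(n,f["fov_y"],-R.T@np.array(f["t"]),R[2],f["D"])
a=cv2.imread("pics/top0.png"); cv2.imwrite("pics/top0b.png",cv2.resize(a,(800,600),interpolation=cv2.INTER_CUBIC))
b=cv2.imread("pics/side0.png"); cv2.imwrite("pics/side0b.png",cv2.resize(b,(800,600),interpolation=cv2.INTER_CUBIC))
print(env.read_state())
E
```

```text
top 49.00974538541412 [ 0.41768013 -0.01242319  1.07186151] [ 0.11135484 -0.00525047 -0.99376684] [0.02550357 0.         0.         0.         0.        ]
side 56.93870279453992 [ 0.41456734 -0.60518058  0.7408739 ] [ 0.13611876  0.64704935 -0.75019919] [-0.0933833  0.         0.         0.         0.       ]
wrist 68.64436539730737 [ 0.25381889 -0.43793277  0.37221166] [-0.30293182 -0.11266122 -0.94632963] [-0.06395424  0.          0.          0.          0.        ]
{'clock': 0.15, 'joints': array([-1.21100249e+00,  2.41256464e-01,  4.02219412e-03,  1.33520571e+00,
        6.12579622e-07,  1.57078226e+00]), 'joint_velocities': array([-0.00050566, -0.0007005 ,  0.00368504,  0.00012023,  0.0009021 ,
       -0.00084571]), 'joint_efforts': array([-4.39133064e-04, -3.72634757e+01,  2.52638859e+01,  1.23711189e-02,
        5.59228465e-05, -1.06604082e-05]), 'position': array([ 0.17585454, -0.46748942,  0.20520485]), 'tool_rot': array([-3.13994900e+00, -6.35696051e-07,  3.59807899e-01]), 'force': array([ 0.16534174, -0.19450249, -0.05720732]), 'wrist_torque': array([ 0.05914999, -0.00743483, -0.00967118]), 'grasp_force': 0.0, 'grip_width': 0.08536676977444693}
```

View pics/top0b.png

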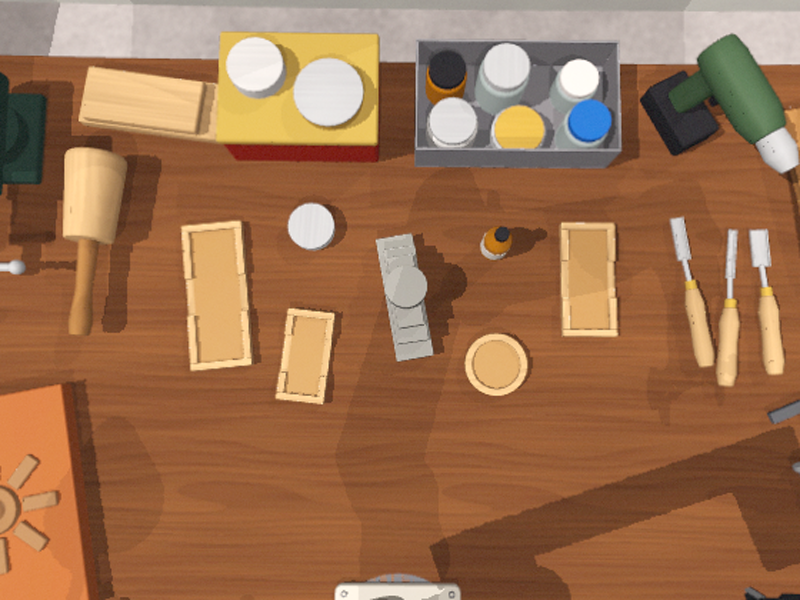

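View pics/side0b.png

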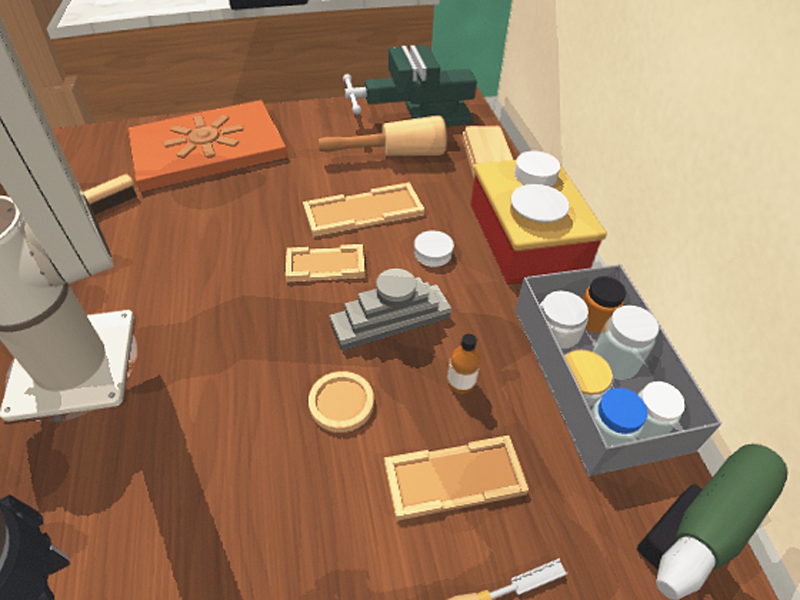

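```bash
cat >> h.py <<'E'
def hull(f,X): return cv2.convexHull(proj(f,X).astype(np.float32))
def fit(views,p0,pts):
    """views: [(frame,mask)] ; pts(p)->world points of convex body; maximise IoU (antialiased 4x)"""
    from scipy.optimize import minimize
    S=4; M=[(f,cv2.resize(m.astype(np.uint8)*255,None,fx=S,fy=S,interpolation=cv2.INTER_LINEAR)>127) for f,m in views]
    def cost(p):
        c=0
        for f,m in M:
            im=np.zeros(m.shape,np.uint8); cv2.fillConvexPoly(im,np.int32(np.round((hull(f,pts(p))+.5)*S-.5)),1)
            b=im>0; c-=(b&m).sum()/(b|m).sum()
        return c/len(M)
    p0=np.array(p0,float); sx=np.vstack([p0]+[p0+np.eye(len(p0))[i]*(0.01 if i<2 else 0.08) for i in range(len(p0))])
    r=minimize(cost,p0,method="Nelder-Mead",options=dict(initial_simplex=sx,xatol=1e-4,fatol=1e-5)); return r.x,r.fun
def boxpts(L,W,z0,z1):
    def g(p):
        c,s=np.cos(p[2]),np.sin(p[2]); q=[]
        for a in(-L/2,L/2):
            for b in(-W/2,W/2):
                for z in(z0,z1): q.append([p[0]+c*a-s*b,p[1]+s*a+c*b,z])
        return q
    return g
def cylpts(r,z0,z1):
    a=np.linspace(0,2*np.pi,60)
    return lambda p:[[p[0]+r*np.cos(t),p[1]+r*np.sin(t),z] for t in a for z in(z0,z1)]
def comp(m,px):
    """filled component of mask nearest to pixel px"""
    n,l=cv2.connectedComponents(m.astype(np.uint8)); ys,xs=np.nonzero(m)
    i=np.argmin((xs-px[0])**2+(ys-px[1])**2); c=(l==l[ys[i],xs[i]]).astype(np.uint8)
    cs,_=cv2.findContours(c,cv2.RETR_EXTERNAL,cv2.CHAIN_APPROX_NONE); o=np.zeros_like(c); cv2.drawContours(o,cs,-1,1,-1); return o>0
E
python3 - <<'E'
from h import *
T,S=load("top0"),load("side0")
def wood(f):
    h=cv2.cvtColor(f["color"],cv2.COLOR_RGB2HSV); return (h[...,0]>10)&(h[...,0]<26)&(h[...,1]>50)&(h[...,2]>150)
k=.7
C={"long":((217,295),(363,208),236,96),"short":((307,356),(325,262),146,76),"mid":((590,280),(456,477),186,86),"round":((497,364),(341,401),100,0)}
o=T["color"].copy()
for n,(a,b,L,W) in C.items():
    m=[(T,comp(wood(T),np.array(a)*k)),(S,comp(wood(S),np.array(b)*k))]
    p0=list(back(T,[np.array(a)*k],.01)[0][:2]); 
    if W: 
        pts=boxpts(L/1e3,W/1e3,0,.017); p0.append(0.08 if n=="long" else -.05)
    else: pts=cylpts(.05,0,.017)
    for nm,v in (("both",m),("top",m[:1]),("side",m[1:])):
        p,c=fit(v,p0,pts); print(n,nm,np.round(p,4),round(c,3),[int(x[1].sum()) for x in v])
def crop(f,n,x,y,w,h,z): cv2.imwrite(f"pics/{n}.png",cv2.resize(f["color"][y:y+h,x:x+w,::-1],None,fx=z,fy=z,interpolation=cv2.INTER_CUBIC))
crop(T,"stackT",250,155,64,105,5.7) ; crop(S,"stackS",220,180,105,70,7)
crop(T,"tt",195,135,170,70,4)
E
```

```text
long both [0.5447 0.3003 0.1134] -0.315 [23559, 4388]
long top [0.5351 0.3007 0.122 ] -0.189 [23559]
long side [0.545  0.3009 0.1172] -0.441 [4388]
short both [ 0.4479  0.1536 -0.1007] -0.481 [23559, 1467]
short top [ 0.4468  0.1526 -0.0999] -0.094 [23559]
short side [ 0.4479  0.1536 -0.103 ] -0.869 [1467]
mid both [ 0.5683 -0.3045 -0.0013] -0.484 [7000, 7511]
mid top [ 0.5691 -0.3053 -0.0133] -0.447 [7000]
mid side [ 0.54   -0.3045  0.0146] -0.537 [7511]
round both [ 0.4367 -0.153 ] -0.851 [1849, 1688]
round top [ 0.4361 -0.1542] -0.814 [1849]
round side [ 0.4374 -0.1518] -0.907 [1688]
```

View pics/stackT.png

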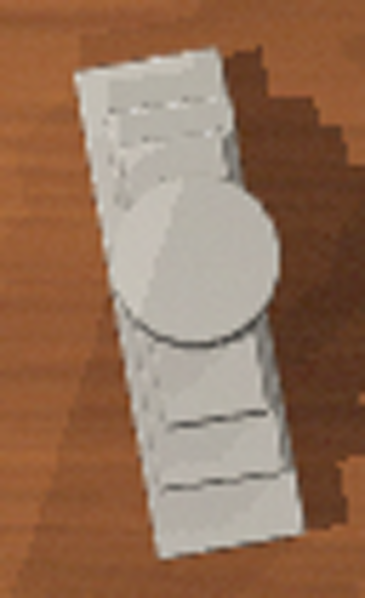

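View pics/stackS.png

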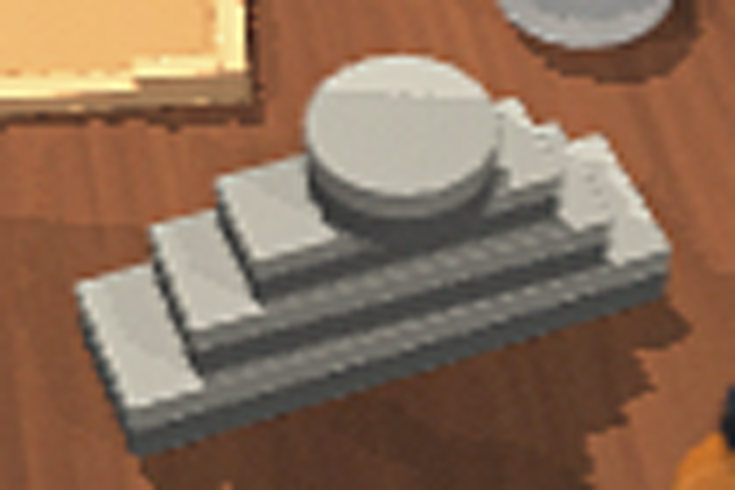

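```bash
cat > m.py <<'E'
from h import *
from scipy.optimize import least_squares
T,S=load("top0"),load("side0")
def wood(f):
    h=cv2.cvtColor(f["color"],cv2.COLOR_RGB2HSV).astype(int); return (h[...,0]>11)&(h[...,0]<28)&(h[...,2]>175)
k=.7
C={"long":((217,295),(363,208),236,96,.1),"short":((307,356),(325,262),146,76,-.1),"mid":((590,280),(456,477),186,86,0),"round":((497,364),(341,401),100,0,0)}
ov=[T["color"].copy(),S["color"].copy()]
for n,(a,b,L,W,y0) in C.items():
    m=[]
    for f,c in((T,a),(S,b)):
        w=wood(f); r=np.zeros_like(w); x,y=int(c[0]*k),int(c[1]*k); r[max(0,y-70):y+70,x-70:x+70]=1
        m.append((f,comp(cv2.morphologyEx((w&r).astype(np.uint8),cv2.MORPH_OPEN,np.ones((3,3)))>0,(x,y))))
    p0=list(back(T,[np.array(a)*k],.01)[0][:2])
    if W: pts=boxpts(L/1e3,W/1e3,0,.017); p0.append(y0)
    else: pts=cylpts(.05,0,.017)
    for nm,v in (("both",m),("top",m[:1]),("side",m[1:])):
        p,c=fit(v,p0,pts); print(n,nm,np.round(p,4),round(c,3))
        if nm=="both":
            for f,o in zip((T,S),ov): cv2.polylines(o,[np.int32(hull(f,pts(p)))],1,(255,0,0),1)
def solve(obs,L,W,z,p0):
    # obs: (frame,[(a,b,u,v)]) corner signs
    def r(p):
        e=[]
        for f,l in obs:
            for a,b,u,v in l:
                c,s=np.cos(p[2]),np.sin(p[2]); x,y=a*L/2,b*W/2
                e+=list(proj(f,[[p[0]+c*x-s*y,p[1]+s*x+c*y,z]])[0]-[u,v])
        return e
    q=least_squares(r,p0); return np.round(q.x,4),np.round(q.fun,1)
ft=lambda u,v:(u/5.7+250-.4,v/5.7+155-.4)
fs=lambda u,v:(u/7+220-.43,v/7+180-.43)
p0=[.53,0,.1]
print("long",solve([(T,[(1,1,*ft(77,72)),(1,-1,*ft(217,48)),(-1,-1,*ft(303,532)),(-1,1,*ft(160,557))]),(S,[(-1,1,*fs(78,288)),(-1,-1,*fs(125,410)),(1,-1,*fs(668,248)),(1,1,*fs(600,138))])],.2,.06,.028,p0))
print("mid",solve([(S,[(-1,1,*fs(150,230)),(-1,-1,*fs(193,335)),(1,-1,*fs(605,228))])],.15,.05,.053,p0))
print("short",solve([(S,[(-1,1,*fs(216,180)),(-1,-1,*fs(262,265)),(1,-1,*fs(558,180)),(1,1,*fs(512,98))])],.11,.04,.075,p0))
print("puckT",back(T,[ft(194,259)],.101), "puckS",back(S,[fs(401,125)],.101))
print("bottle",back(S,[(463*k,385*k)],.0),"tin",back(T,[(311*k,226*k)],.028))
cv2.imwrite("pics/ov.png",np.vstack([cv2.resize(ov[0][130:300,110:450,::-1],None,fx=1.7,fy=1.7),cv2.resize(ov[1][110:380,180:400,::-1],(578,300))]))
E
python3 m.py
```

```text
long both [0.5444 0.2995 0.1136] -0.885
long top [0.5445 0.2982 0.1094] -0.961
long side [0.5453 0.3048 0.1035] -0.823
short both [ 0.4473  0.1515 -0.1042] -0.866
short top [ 0.4468  0.1512 -0.1073] -0.957
short side [ 0.4487  0.1597 -0.1202] -0.79
mid both [ 0.5758 -0.3056 -0.0056] -0.937
mid top [ 5.748e-01 -3.061e-01  4.000e-04] -0.967
mid side [ 0.5769 -0.3018 -0.0107] -0.932
round both [ 0.4366 -0.1537] -0.925
round top [ 0.4359 -0.1545] -0.966
round side [ 0.4367 -0.1476] -0.903
long (array([ 0.5423, -0.0071,  0.1822]), array([-0.6, -0.4,  0.5, -0.6,  0.7,  0.2, -0.4,  0.4, -1. , -0.7,  0.1,
        0.4,  0.4,  0.4, -0.1, -0.6]))
mid (array([ 0.5434, -0.0111,  0.1505]), array([-0.6, -0.2, -0.5,  0.3,  1.1, -0.4]))
short (array([ 0.5465, -0.0097,  0.193 ]), array([-0.4,  0.3, -0.9,  0.3,  0.9, -0.6,  0.5, -0.3]))
puckT [[ 0.54864735 -0.0091249   0.101     ]] puckS [[ 0.5498032  -0.01021374  0.101     ]]
bottle [[ 0.63184982 -0.15659455  0.        ]] tin [[0.65431128 0.14401778 0.028     ]]
```

View pics/ov.png

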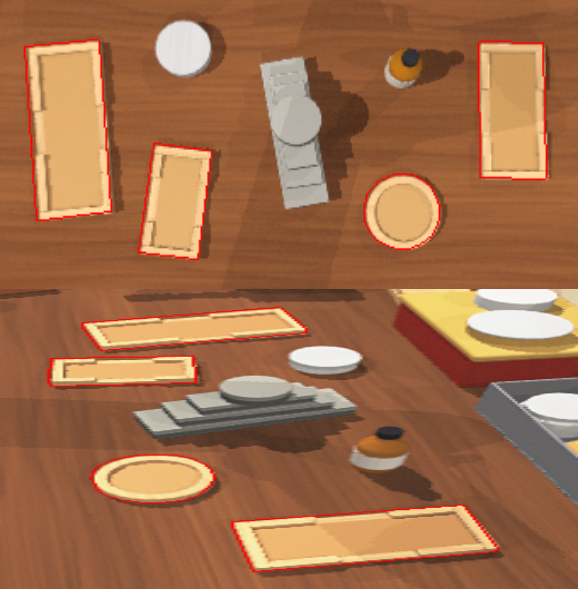

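>>> servo_tool(rows=[0.2, 0.24, 0, 0, 0, -0.014, -1, 0.4, 0.48, 0, 0, 0, -0.028, -1, 0.6, 0.72, 0, 0, 0, -0.042, -1, 0.75, 0.9, 0, 0, 0, -0.056, -1, 0.75, 0.9, 0, 0, 0, -0.056, -1])

```text
clock: 0.78
position: [0.3646, -0.2408, 0.2058]
tool_rot: [-3.141, -0.0, 0.185]
force: [0.6, -1.2, -0.6]
grip_width: 0.0855
grasp_force: 0.0
```

>>> servo_tool(rows=[0.2, 0.25, 0, 0, 0, 0, -1, 0.4, 0.5, 0, 0, 0, 0, -1, 0.6, 0.74, 0, 0, 0, 0, -1, 0.742, 0.932, 0, 0, 0, 0, -1, 0.742, 0.932, 0, 0, 0, 0, -1])

```text
clock: 1.4
position: [0.5501, -0.0076, 0.2054]
tool_rot: [-3.141, 0.0, 0.186]
force: [0.3, -0.7, 0.4]
grip_width: 0.0852
grasp_force: 0.0
```

```bash
python3 - <<'E'
from h import *
s=env.read_state(); print(s["position"],s["tool_rot"],s["force"])
f=snap("wrist","w1"); g=f["color"]; print(proj(f,[[.549,-.0097,.101],[.55,-.01,.075]]))
s=env.read_state(); print(s["position"])
cv2.imwrite("pics/w1b.png",cv2.resize(g[:,:,::-1],(800,600),interpolation=cv2.INTER_CUBIC))
E
```

```text
[ 0.55006015 -0.00764526  0.20542246] [-3.14148919e+00  4.61949913e-04  1.85540082e-01] [ 0.32152289 -0.74680236  0.38551689]
[[286.81961992 200.34152952]
 [287.10216271 191.73231137]]
[ 0.55322083 -0.00330774  0.20486122]
```

View pics/w1b.png

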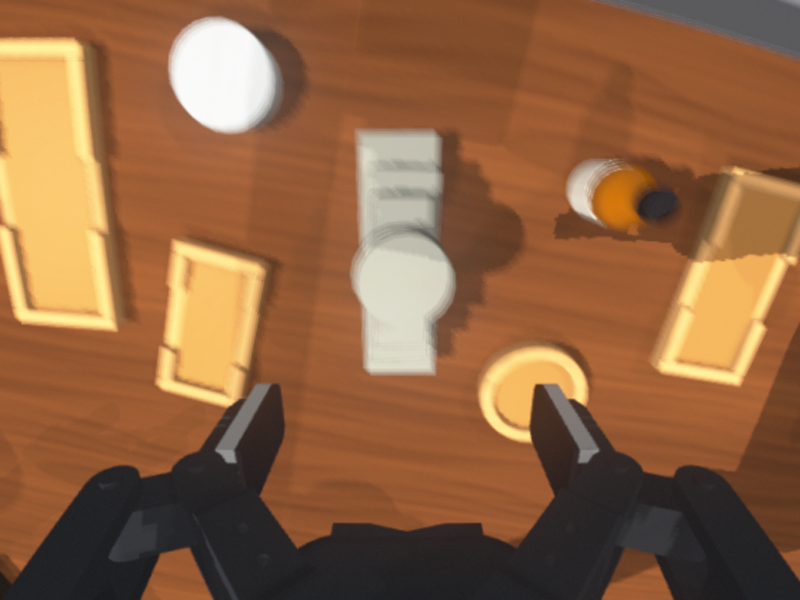

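>>> servo_tool(rows=[0, 0, 0, 0, 0, 0, -1, 0, 0, 0, 0, 0, 0, -1, 0, 0, 0, 0, 0, 0, -1, 0, 0, 0, 0, 0, 0, -1])

```text
clock: 1.95
position: [0.5487, -0.011, 0.2063]
tool_rot: [3.141, -0.0, 0.182]
force: [-1.0, 0.5, 0.1]
grip_width: 0.0853
grasp_force: 0.0
```

```bash
python3 - <<'E'
from h import *
s=env.read_state(); print(s["position"],s["tool_rot"],s["force"],s["joint_velocities"])
f=snap("wrist","w2"); g=f["color"]; print(proj(f,[[.549,-.0097,.101]]))
cv2.imwrite("pics/w2b.png",cv2.resize(g[50:310,80:430,::-1],None,fx=2.28,fy=2.28,interpolation=cv2.INTER_CUBIC))
E
```

```text
[ 0.54866718 -0.01101315  0.20629506] [ 3.14145014e+00 -4.31874808e-04  1.82098207e-01] [-0.96545735  0.47775619  0.14921167] [ 0.00574982  0.00319372  0.00296154 -0.00258126 -0.00069047 -0.000862  ]
[[283.50601505 198.07714199]]
```

View pics/w2b.png

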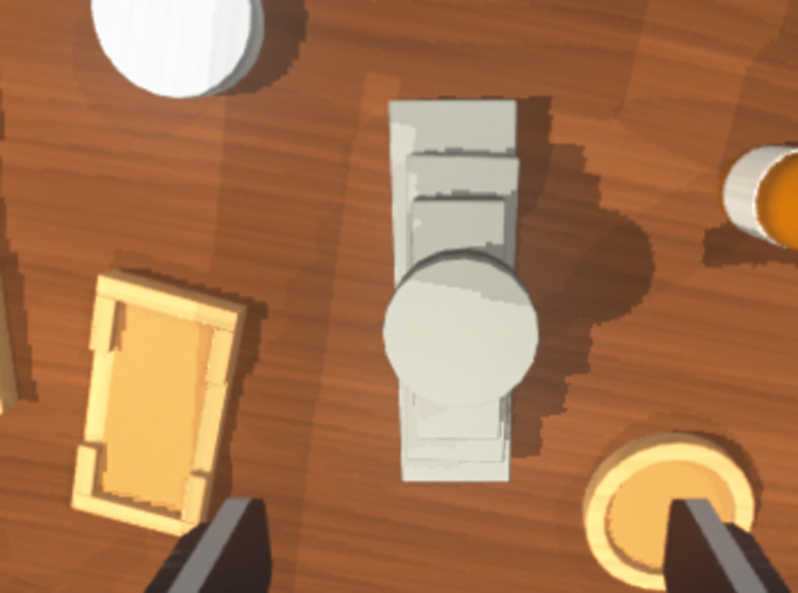

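```bash
python3 - <<'E'
from h import *
f=load("w2"); c=lambda *p:[(u/2.28+80-.28,v/2.28+50-.28) for u,v in p]
print("puck",back(f,c((461,331)),.101))
P=back(f,c((412,198),(504,198),(416,437),(500,438)),.075); print("short",P[:,:2],np.arctan2(*(P[0]+P[1]-P[2]-P[3])[[1,0]]),P.mean(0))
P=back(f,c((106,271),(245,307),(73,508),(193,535)),.017); print("scase",P.mean(0),np.arctan2(*(P[0]+P[1]-P[2]-P[3])[[1,0]]),np.linalg.norm(P[0]-P[2]),np.linalg.norm(P[0]-P[1]))
print(back(f,c((669,512)),.017))
E
```

```text
puck [[ 0.55174903 -0.00770523  0.101     ]]
short [[ 0.59750748  0.02157817]
 [ 0.60443523 -0.01623057]
 [ 0.48975871  0.00263555]
 [ 0.4963367  -0.03604927]] 0.17768364479183424 [ 0.54700953 -0.00701653  0.075     ]
scase [0.44999165 0.14961948 0.017     ] -0.13121248393937354 0.14865382577504346 0.07473134412132981
[[ 0.44121232 -0.15060456  0.017     ]]
```

>>> servo_tool(rows=[0.002, 0.004, -0.12, 0, 0, 0, -1, 0.004, 0.006, -0.25, 0, 0, 0, -1, 0.004, 0.006, -0.38, 0, 0, 0, -1, 0.004, 0.006, -0.48, 0, 0, 0, -1, 0.004, 0.006, -0.516, 0, 0, 0, -1], grip_force=40)

```text
clock: 2.62
position: [0.5487, -0.0089, 0.0754]
tool_rot: [-3.141, 0.003, 0.183]
force: [1.2, 0.1, 0.1]
grip_width: 0.0855
grasp_force: 0.0
```

>>> servo_tool(rows=[0, 0, 0, 0, 0, 0, -1, 0, 0, 0, 0, 0, 0, -0.7, 0, 0, 0, 0, 0, 0, -0.4, 0, 0, 0, 0, 0, 0, 0, 0, 0, 0, 0, 0, 0, 0], grip_force=40)

```text
clock: 3.25
position: [0.5502, -0.0084, 0.0772]
tool_rot: [3.142, -0.001, 0.184]
force: [-0.1, 0.9, -0.0]
grip_width: 0.0429
grasp_force: 0.0
```

```bash
python3 - <<'E'
from h import *
a=snap("side","s3")["color"]; b=snap("wrist","w3")["color"]
A=cv2.resize(a[100:340,150:400,::-1],(500,480),interpolation=cv2.INTER_CUBIC); B=b[:,130:430,::-1]
cv2.imwrite("pics/c3.png",np.hstack([A,cv2.resize(B,(300,420))[:480] if 0 else cv2.copyMakeBorder(B,0,60,0,0,0)]))
s=env.read_state(); print(s["grip_width"],s["grasp_force"])
E
```

```text
0.04271994105709439 0.0
```

View pics/c3.png

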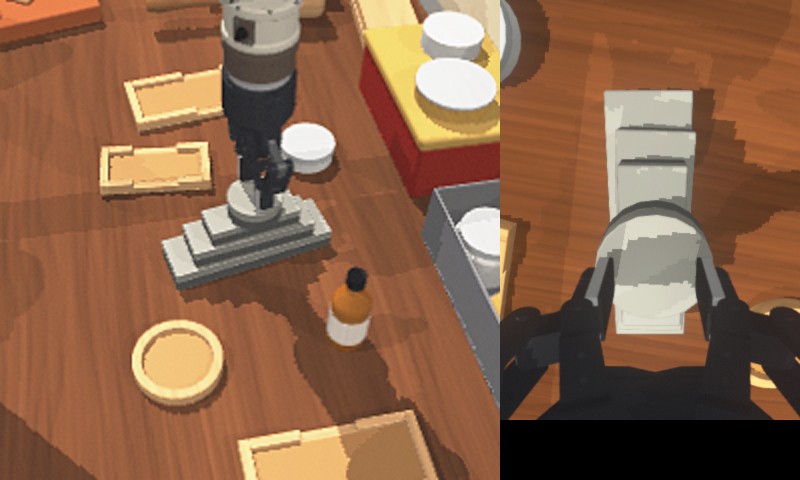

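```bash
python3 - <<'E'
from h import *
S=load("s3");W=load("w3");T=load("top0")
a=.184; y=np.array([-np.sin(a),np.cos(a)]); x=np.array([np.cos(a),np.sin(a)]); c=np.array([.550,-.0085])
for z in(.08,.09,.10,.11,.12):
    for h in (.0215,.032):
        L=[*(c-y*h),z];R=[*(c+y*h),z]
        s=proj(S,[L]); print(z,h,"side near tip crop",(s-[150,100])*2,"wrist",(proj(W,[R,L])-[130,0]+[500,0]).round().tolist())
print((proj(S,[[.55,-.009,.101],[.55,-.009,.075]])-[150,100])*2)
def crop(f,n,x,y,w,h,z): cv2.imwrite(f"pics/{n}.png",cv2.resize(f["color"][y:y+h,x:x+w,::-1],None,fx=z,fy=z,interpolation=cv2.INTER_CUBIC))
crop(S,"c4",230,150,90,90,6)
E
```

```text
0.08 0.0215 side near tip crop [[260.21072167 219.12756697]] wrist [[619.0, 252.0], [691.0, 252.0]]
0.08 0.032 side near tip crop [[263.71820194 225.55725226]] wrist [[601.0, 252.0], [709.0, 252.0]]
0.09 0.0215 side near tip crop [[260.46126987 213.25733487]] wrist [[617.0, 260.0], [693.0, 260.0]]
0.09 0.032 side near tip crop [[264.00088412 219.69902274]] wrist [[599.0, 260.0], [712.0, 260.0]]
0.1 0.0215 side near tip crop [[260.71594016 207.2865193 ]] wrist [[615.0, 269.0], [696.0, 269.0]]
0.1 0.032 side near tip crop [[264.28824403 213.73946124]] wrist [[595.0, 269.0], [715.0, 269.0]]
0.11 0.0215 side near tip crop [[260.97482617 201.2127173 ]] wrist [[613.0, 279.0], [698.0, 279.0]]
0.11 0.032 side near tip crop [[264.58038866 207.67611912]] wrist [[592.0, 279.0], [719.0, 279.0]]
0.12 0.0215 side near tip crop [[261.23802399 195.03345667]] wrist [[610.0, 291.0], [701.0, 291.0]]
0.12 0.032 side near tip crop [[264.87742786 201.50647612]] wrist [[588.0, 291.0], [723.0, 290.0]]
[[253.66886395 194.07434045]
 [253.17629736 209.4681757 ]]
```

View pics/c4.png

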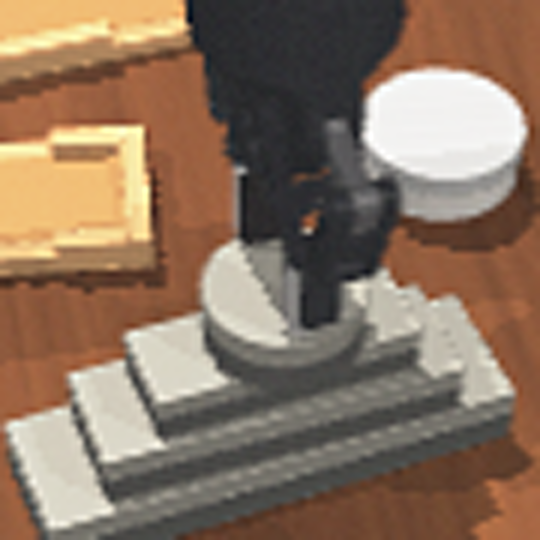

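>>> servo_tool(rows=[0, 0, 0.02, 0, 0, 0, -0.2, 0, 0, 0.02, 0, 0, 0, -0.6, 0, 0, 0.02, 0, 0, 0, -1, 0, 0, 0.0, 0, 0, 0, -1, 0, 0, 0, 0, 0, 0, -1])

```text
clock: 3.98
position: [0.5494, -0.0085, 0.0762]
tool_rot: [-3.141, 0.001, 0.184]
force: [-0.1, 0.8, -0.0]
grip_width: 0.0857
grasp_force: 0.0
```

```bash
python3 - <<'E'
from h import *
s=env.read_state(); print(s["position"],s["grip_width"],s["force"])
S=snap("side","s5");W=snap("wrist","w5")
a=.184; y=np.array([-np.sin(a),np.cos(a)]); x=np.array([np.cos(a),np.sin(a)]); c=s["position"][:2]
Z=8
def up(f,x0,y0,w,h):
    im=cv2.resize(f["color"][y0:y0+h,x0:x0+w,::-1],None,fx=Z,fy=Z,interpolation=cv2.INTER_CUBIC)
    for z,col in((.077,(0,0,255)),(.090,(0,255,0)),(.101,(255,0,0)),(.115,(255,255,0))):
        for sg in(1,-1):
            q=proj(f,[[*(c+sg*y*.0425+e*x),z] for e in(-.011,.011)]+[[*(c+sg*y*.057+e*x),z] for e in(.011,-.011)])
            cv2.polylines(im,[np.int32((q+.5-[x0,y0])*Z)],1,col,1)
    return im
A=up(S,255,165,50,60); Z=3; B=up(W,200,150,170,160)
B=cv2.resize(B[:,:],(400,480)); cv2.imwrite("pics/c5.png",np.hstack([A,B]))
E
```

```text
[ 0.54941399 -0.00846144  0.07615281] 0.08572322617479641 [-0.10135977  0.79093477 -0.04982675]
```

View pics/c5.png

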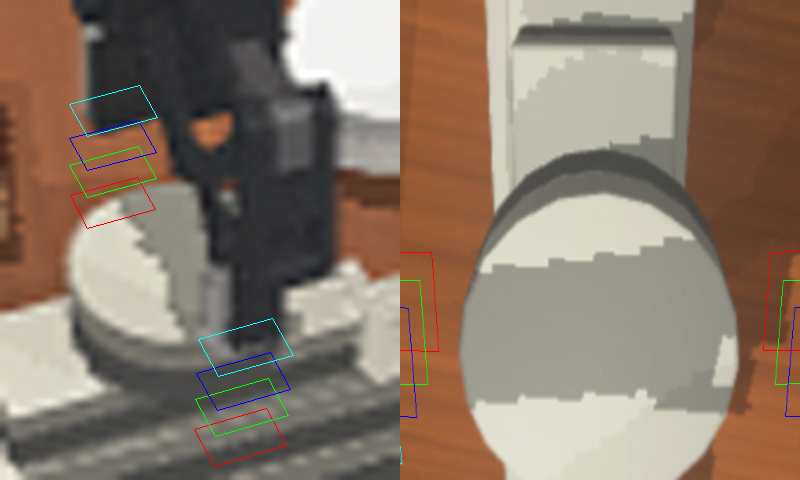

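>>> servo_tool(rows=[0, 0, -0.04, 0, 0, 0, -1, 0, 0, -0.08, 0, 0, 0, -1, 0, 0, -0.1, 0, 0, 0, -1, 0, 0, -0.1, 0, 0, 0, -1, 0, 0, -0.1, 0, 0, 0, -0.8])

```text
clock: 4.7
position: [0.5502, -0.0085, 0.052]
tool_rot: [3.142, -0.0, 0.184]
force: [-0.9, -0.7, 0.3]
grip_width: 0.0767
grasp_force: 0.0
```

>>> servo_tool(rows=[0, 0, 0, 0, 0, 0, -0.7, 0, 0, 0, 0, 0, 0, -0.6, 0, 0, 0, 0, 0, 0, -0.5, 0, 0, 0, 0, 0, 0, -0.4, 0, 0, 0, 0, 0, 0, -0.4])

```text
clock: 5.32
position: [0.5503, -0.0082, 0.0526]
tool_rot: [-3.141, -0.001, 0.184]
force: [-2.2, 1.9, 5.4]
grip_width: 0.0628
grasp_force: 44.3
```

```bash
python3 - <<'E'
from h import *
s=env.read_state(); print(s["position"],s["grip_width"],s["grasp_force"],s["force"])
S=snap("side","s6")
a=.184; y=np.array([-np.sin(a),np.cos(a)]); x=np.array([np.cos(a),np.sin(a)]); c=s["position"][:2]
x0,y0,w,h,Z=250,165,65,60,8
im=cv2.resize(S["color"][y0:y0+h,x0:x0+w,::-1],None,fx=Z,fy=Z,interpolation=cv2.INTER_CUBIC)
cv2.imwrite("pics/c6.png",im)
for z in(.08,.085,.09,.095,.1,.105): print(z,[((proj(S,[[*(c-y*hh),z]])[0]+.5-[x0,y0])*Z).round() for hh in(s["grip_width"]/2,s["grip_width"]/2+.0145)])
E
```

```text
[ 0.55033257 -0.0081752   0.05263814] 0.06277309867624942 44.28234279155731 [-2.23654648  1.85918167  5.41284789]
0.08 [array([259., 384.]), array([279., 420.])]
0.085 [array([260., 372.]), array([279., 408.])]
0.09 [array([260., 360.]), array([280., 396.])]
0.095 [array([261., 348.]), array([281., 385.])]
0.1 [array([261., 336.]), array([281., 373.])]
0.105 [array([262., 324.]), array([282., 361.])]
```

View pics/c6.png

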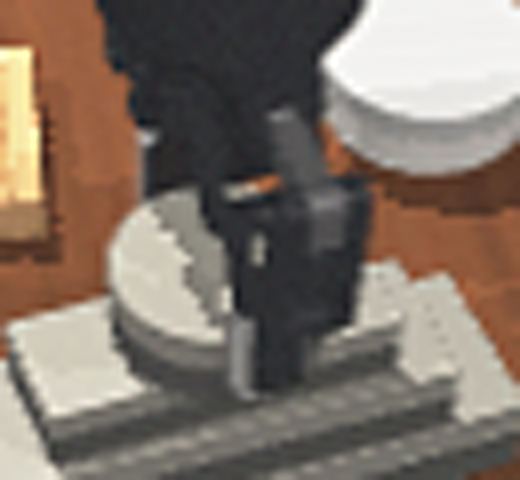

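>>> servo_tool(rows=[0, 0, 0.02, 0, 0, 0, -0.4, 0, 0, 0.06, 0, 0, 0, -0.4, 0, 0, 0.12, 0, 0, 0, -0.4, 0, 0, 0.18, 0, 0, 0, -0.4, 0, 0, 0.2, 0, 0, 0, -0.4])

```text
clock: 6.0
position: [0.5512, -0.0086, 0.1038]
tool_rot: [3.141, -0.003, 0.184]
force: [-0.1, 0.3, -2.5]
grip_width: 0.0624
grasp_force: 44.2
```

>>> servo_tool(rows=[-0.03, -0.04, 0, 0, 0, 0, -0.4, -0.1, -0.13, 0, 0, 0, 0, -0.4, -0.2, -0.26, 0, 0, 0, 0, -0.4, -0.3, -0.39, 0, 0, 0, 0, -0.4, -0.4, -0.52, 0, 0, 0, 0, -0.4])

```text
clock: 6.62
position: [0.4479, -0.1396, 0.1013]
tool_rot: [-3.141, 0.002, 0.184]
force: [0.9, -0.9, -2.0]
grip_width: 0.0624
grasp_force: 44.2
```

>>> servo_tool(rows=[-0.04, -0.05, 0, 0, 0, 0, -0.4, -0.046, -0.058, 0, 0, 0, 0, -0.4, -0.046, -0.058, 0, 0, 0, 0, -0.4, -0.046, -0.058, 0, 0, 0, 0, -0.4, -0.046, -0.058, 0, 0, 0, 0, -0.4])

```text
clock: 7.25
position: [0.4391, -0.1523, 0.1018]
tool_rot: [-3.141, -0.0, 0.185]
force: [-0.9, -0.5, -2.0]
grip_width: 0.0626
grasp_force: 44.3
```

```bash
python3 - <<'E'
from h import *
s=env.read_state(); print(s["position"],s["tool_rot"],s["grip_width"],s["grasp_force"],s["force"])
W=snap("wrist","w7"); S=snap("side","s7"); T=snap("top","t7")
c=s["position"][:2]; zu=s["position"][2]-.052+.075
def circ(im,f,c,r,z,col): cv2.polylines(im,[np.int32((proj(f,[[c[0]+r*np.cos(a),c[1]+r*np.sin(a),z] for a in np.linspace(0,6.28,50)])+.5)*4)],1,col,1,shift=2)
ims=[]
for f,(x0,y0,w,h) in((W,(190,150,200,200)),(S,(200,200,100,100)),(T,(310,200,80,80))):
    im=np.ascontiguousarray(f["color"][:,:,::-1]); Z=400//w; im=cv2.resize(im,None,fx=Z,fy=Z,interpolation=cv2.INTER_CUBIC)
    ims.append(cv2.resize(im[y0*Z:(y0+h)*Z,x0*Z:(x0+w)*Z],(266,266)))
cv2.imwrite("pics/c7.png",cv2.resize(np.hstack(ims),None,fx=1,fy=1))
E
```

```text
[ 0.43907072 -0.15233012  0.10182131] [-3.14148719e+00 -8.99610738e-05  1.85384840e-01] 0.0626426095585258 44.29778516292572 [-0.92731592 -0.46009574 -1.95210626]
```

View pics/c7.png

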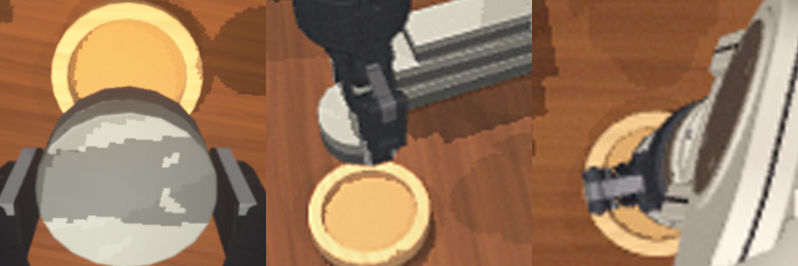

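```bash
python3 - <<'E'
from h import *
W=load("w7")
print("case",back(W,[(127.5/1.33+190,76/1.33+150)],.017))
print("puck",back(W,[(126/1.33+190,v/1.33+150) for v in(197,200,203)],.151))
p=proj(W,[[.4391+.05*np.cos(a),-.1523+.05*np.sin(a),.017] for a in np.linspace(0,6.28,60)]); q=(p-[190,150])*1.33; print(q.min(0),q.max(0))
p=proj(W,[[.4391+.032*np.cos(a),-.1523+.032*np.sin(a),.151] for a in np.linspace(0,6.28,60)]); q=(p-[190,150])*1.33; print(q.min(0),q.max(0))
E
```

```text
case [[ 0.43780547 -0.15340572  0.017     ]]
puck [[ 0.43919066 -0.1519979   0.151     ]
 [ 0.43799557 -0.15222176  0.151     ]
 [ 0.43679264 -0.15244709  0.151     ]]
[49.12650304 -3.8665314 ] [203.16921501 142.72201613]
[ 32.856238   111.06797428] [220.77323818 270.05647266]
```

>>> servo_tool(rows=[0, 0, -0.06, 0, 0, 0, -0.4, 0, 0, -0.16, 0, 0, 0, -0.4, 0, 0, -0.26, 0, 0, 0, -0.4, -0.002, -0.002, -0.36, 0, 0, 0, -0.4, -0.002, -0.002, -0.42, 0, 0, 0, -0.4])

```text
clock: 8.02
position: [0.4374, -0.1531, -0.0043]
tool_rot: [-3.141, 0.001, 0.184]
force: [-0.2, -0.5, -1.8]
grip_width: 0.0629
grasp_force: 44.3
```

>>> servo_tool(rows=[0, 0, -0.01, 0, 0, 0, -0.4, 0, 0, -0.02, 0, 0, 0, -0.4, 0, 0, -0.028, 0, 0, 0, -0.4, 0, 0, -0.032, 0, 0, 0, -0.4, 0, 0, -0.032, 0, 0, 0, -0.4])

```text
clock: 8.65
position: [0.4382, -0.1535, -0.0108]
tool_rot: [3.141, -0.0, 0.184]
force: [-1.2, 0.5, -2.3]
grip_width: 0.0624
grasp_force: 44.4
```

>>> servo_tool(rows=[0, 0, -0.004, 0, 0, 0, -0.4, 0, 0, -0.008, 0, 0, 0, -0.4, 0, 0, -0.008, 0, 0, 0, -0.4])

```text
clock: 9.02
position: [0.4382, -0.1536, -0.0124]
tool_rot: [3.141, -0.001, 0.184]
force: [-1.1, 0.5, 4.9]
grip_width: 0.0624
grasp_force: 45.1
```

>>> servo_tool(rows=[0, 0, 0, 0, 0, 0, -0.5, 0, 0, 0, 0, 0, 0, -0.7, 0, 0, 0, 0, 0, 0, -0.9, 0, 0, 0, 0, 0, 0, -1, 0, 0, 0.02, 0, 0, 0, -1])

```text
clock: 9.65
position: [0.4376, -0.1533, -0.0083]
tool_rot: [-3.141, 0.001, 0.184]
force: [-0.0, 0.4, -0.0]
grip_width: 0.0854
grasp_force: 0.0
```

>>> servo_tool(rows=[0, 0, 0.08, 0, 0, 0, -1, 0, 0, 0.25, 0, 0, 0, -1, 0, 0, 0.45, 0, 0, 0, -1, 0, 0, 0.65, 0, 0, 0, -1, 0.1, 0.14, 0.68, 0, 0, 0, -1])

```text
clock: 10.28
position: [0.4652, -0.1204, 0.1667]
tool_rot: [3.137, -0.007, 0.179]
force: [1.2, 0.0, -0.3]
grip_width: 0.0854
grasp_force: 0.0
```

>>> servo_tool(rows=[0.15, 0.2, 0, 0, 0, 0, -1, 0.3, 0.39, 0, 0, 0, 0, -1, 0.34, 0.44, 0, 0, 0, 0, -1, 0.34, 0.44, 0, 0, 0, 0, -1, 0.34, 0.44, 0, 0, 0, 0, -1])

```text
clock: 10.9
position: [0.5469, -0.0096, 0.1618]
tool_rot: [3.141, 0.001, 0.183]
force: [-0.3, -0.8, 0.4]
grip_width: 0.0852
grasp_force: 0.0
```

>>> servo_tool(rows=[-0.004, 0, -0.1, 0, 0, 0, -1, -0.004, 0, -0.25, 0, 0, 0, -1, -0.004, 0, -0.4, 0, 0, 0, -1, -0.004, 0, -0.5, 0, 0, 0, -1, -0.004, 0, -0.516, 0, 0, 0, -1])

```text
clock: 11.52
position: [0.5444, -0.01, 0.0314]
tool_rot: [-3.141, 0.004, 0.181]
force: [0.2, -0.3, 0.2]
grip_width: 0.0855
grasp_force: 0.0
```

```bash
cat >> h.py <<'E'
def grey(f):
    h=cv2.cvtColor(f["color"],cv2.COLOR_RGB2HSV); return (h[...,1]<50)&(h[...,2]>60)
E
python3 - <<'E'
from h import *
print(env.read_state()["position"])
for n in("top","side"):
    f=snap(n,n+"8"); px=proj(f,[[.438,-.153,.036]])[0]; g=grey(f); r=np.zeros_like(g); x,y=px.astype(int); r[y-25:y+25,x-25:x+25]=1
    m=comp(g&r,px)
    print(n,m.sum(),fit([(f,m)],[.438,-.153],cylpts(.032,.010,.036)))
    p,c=fit([(f,m)],[.438,-.153],cylpts(.032,.017,.036)); print("  partial",p,c)
E
```

```text
[ 0.54439944 -0.01002664  0.03137258]
top 634 (array([ 0.43786737, -0.15478931]), np.float64(-0.9280615046677649))
  partial [ 0.43730695 -0.15445033] -0.9372976972163137
side 715 (array([ 0.4390415 , -0.15297586]), np.float64(-0.9055348800380078))
  partial [ 0.43859859 -0.15597163] -0.9545986622073579
```

>>> servo_tool(rows=[0, 0, 0, 0, 0, 0, -0.7, 0, 0, 0, 0, 0, 0, -0.4, 0, 0, 0, 0, 0, 0, -0.1, 0, 0, 0, 0, 0, 0, 0.1, 0, 0, 0, 0, 0, 0, 0.2], grip_force=50)

```text
clock: 12.25
position: [0.5475, -0.0082, 0.0338]
tool_rot: [-3.141, -0.001, 0.184]
force: [-0.7, 0.9, 6.2]
grip_width: 0.0389
grasp_force: 50.8
```

>>> servo_tool(rows=[0, 0, 0, 0, 0, 0, 0.25, 0, 0, 0, 0, 0, 0, 0.25, 0, 0, 0, 0, 0, 0, 0.25])

```text
clock: 12.62
position: [0.5475, -0.0082, 0.0338]
tool_rot: [-3.141, -0.001, 0.184]
force: [-0.8, 0.4, 6.5]
grip_width: 0.0389
grasp_force: 50.9
```

>>> servo_tool(rows=[0, 0, 0.02, 0, 0, 0, 0.25, 0, 0, 0.06, 0, 0, 0, 0.25, 0, 0, 0.12, 0, 0, 0, 0.25, 0, 0, 0.18, 0, 0, 0, 0.25, 0, 0, 0.2, 0, 0, 0, 0.25])

```text
clock: 13.25
position: [0.5483, -0.0085, 0.0848]
tool_rot: [3.141, -0.003, 0.184]
force: [-0.0, -0.4, -3.0]
grip_width: 0.0391
grasp_force: 50.8
```

>>> servo_tool(rows=[-0.03, 0.05, 0, 0, 0, -0.01, 0.25, -0.09, 0.15, 0, 0, 0, -0.025, 0.25, -0.17, 0.28, 0, 0, 0, -0.045, 0.25, -0.26, 0.42, 0, 0, 0, -0.065, 0.25, -0.34, 0.55, 0, 0, 0, -0.085, 0.25])

```text
clock: 13.88
position: [0.4692, 0.0285, 0.0831]
tool_rot: [-3.08, 0.003, 0.019]
force: [0.5, -1.2, -1.6]
grip_width: 0.0389
grasp_force: 50.9
```

>>> servo_tool(rows=[-0.04, 0.07, 0, 0, 0, -0.009, 0.25, -0.054, 0.09, 0, 0, 0, -0.009, 0.25, -0.054, 0.09, 0, 0, 0, -0.009, 0.25, -0.054, 0.09, 0, 0, 0, -0.009, 0.25, -0.054, 0.09, 0, 0, 0, -0.009, 0.25])

```text
clock: 14.5
position: [0.4573, 0.0316, 0.083]
tool_rot: [-3.065, 0.003, 0.015]
force: [-0.6, -0.8, -2.6]
grip_width: 0.0388
grasp_force: 50.9
```

```bash
python3 - <<'E'
from h import *
s=env.read_state(); print(s["position"],s["tool_rot"],s["grip_width"],s["grasp_force"],s["force"])
W=snap("wrist","w9"); c=s["position"]; yaw=s["tool_rot"][2]
def draw(im,p,col,Z): cv2.polylines(im,[np.int32((p+.5)*Z*8)],1,col,1,shift=3)
def rect(L,W_,p,z):
    co,si=np.cos(p[2]),np.sin(p[2]); return [[p[0]+co*a-si*b,p[1]+si*a+co*b,z] for a,b in((L/2,W_/2),(L/2,-W_/2),(-L/2,-W_/2),(-L/2,W_/2))]
Z=2; im=cv2.resize(W["color"][:,:,::-1],None,fx=Z,fy=Z,interpolation=cv2.INTER_CUBIC)
draw(im,proj(W,rect(.146,.076,(.4485,.1515,-.11),.017)),(255,0,0),Z)
draw(im,proj(W,rect(.11,.04,(c[0],c[1],yaw),c[2]+.020+.022)),(0,0,255),Z)
cv2.imwrite("pics/c9.png",im[120:720,180:960])
E
```

```text
[0.45730471 0.0315757  0.08302359] [-3.06495365e+00  2.97165657e-03  1.49832346e-02] 0.038761271857653996 50.9298312664032 [-0.62282881 -0.7871164  -2.56531156]
```

View pics/c9.png

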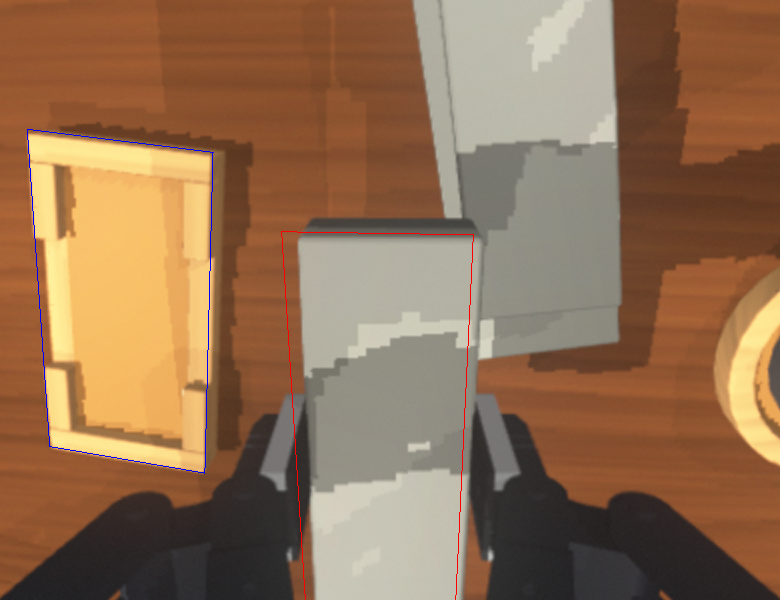

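```bash
python3 - <<'E'
from h import *
s=env.read_state(); print(s["position"],s["tool_rot"],s["joints"],s["joint_velocities"],s["joint_efforts"],s["wrist_torque"],sep="\n")
E
```

```text
[0.45717067 0.03151705 0.08297327]
[-3.06497543  0.00318326  0.01489709]
[ 0.01386911  0.25765761 -0.31513943  1.00126145  0.07661391  3.14056165]
[-1.18016672e-03 -3.41306685e-03 -3.88628966e-03 -2.84389952e-04
 -3.83756148e-05 -1.57536964e-03]
[ 1.62689667e-02 -3.59508312e+01  2.28509778e+01  2.66565790e-02
  3.05488715e-01  2.41169018e-04]
[-0.09736564 -0.04026156 -0.00767132]
```

>>> servo_tool(rows=[0, 0, 0, 0, 0, 0.05, 0.25, 0, 0, 0, 0, 0, 0.1, 0.25, 0, 0, 0, 0, 0, 0.15, 0.25, 0, 0, 0, 0, 0, 0.2, 0.25, 0, 0, 0, 0, 0, 0.25, 0.25])

```text
clock: 15.18
position: [0.4571, 0.0314, 0.0829]
tool_rot: [-3.065, 0.003, 0.805]
force: [0.8, -0.1, -2.8]
grip_width: 0.0386
grasp_force: 51.0
```

```bash
cat >> h.py <<'E'
from scipy.spatial.transform import Rotation as Ro
def turn(yaw,cur=None):
    r=env.read_state()["tool_rot"] if cur is None else cur
    return (Ro.from_euler("xyz",[np.pi,0,yaw])*Ro.from_euler("xyz",r).inv()).as_rotvec()/np.pi
E
python3 - <<'E'
from h import *
print(env.read_state()["tool_rot"],env.read_state()["joints"]); print(turn(1.59))
E
```

```text
[-3.06490368  0.00311234  0.80509039] [ 0.03079822  0.29909499 -0.25748366  1.0701118   0.05262697  2.36594839]
[-0.00818781 -0.02369467  0.24975724]
```

>>> servo_tool(rows=[0, 0, 0, -0.0016, -0.0047, 0.05, 0.25, 0, 0, 0, -0.0033, -0.0095, 0.1, 0.25, 0, 0, 0, -0.005, -0.014, 0.15, 0.25, 0, 0, 0, -0.0066, -0.019, 0.2, 0.25, 0, 0, 0, -0.0082, -0.0237, 0.25, 0.25])

```text
clock: 15.8
position: [0.457, 0.0315, 0.083]
tool_rot: [3.141, -0.0, 1.591]
force: [-0.2, 0.1, -2.4]
grip_width: 0.0388
grasp_force: 51.0
```

>>> servo_tool(rows=[0, 0.05, 0, 0, 0, 0.05, 0.25, 0, 0.12, 0, 0, 0, 0.1, 0.25, 0, 0.2, 0, 0, 0, 0.15, 0.25, 0, 0.28, 0, 0, 0, 0.2, 0.25, 0, 0.34, 0, 0, 0, 0.25, 0.25])

```text
clock: 16.42
position: [0.457, 0.1173, 0.083]
tool_rot: [3.141, -0.0, 2.377]
force: [-0.3, 0.1, -2.0]
grip_width: 0.0389
grasp_force: 51.0
```

```bash
python3 - <<'E'
from h import *
s=env.read_state()
print(s["position"],s["tool_rot"],s["joints"],s["force"]); print(turn(np.pi-.11),(np.array([.4485,.1515])-s["position"][:2])/.25)
E
```

```text
[0.45699924 0.11728025 0.08297717] [ 3.14139147e+00 -4.44987759e-04  2.37671959e+00] [ 2.50872411e-01  2.79773244e-01 -2.81460401e-01  1.00962620e+00
  4.84205529e-04  1.01574550e+00] [-0.33679013  0.08604806 -2.00328848]
[-1.20148006e-04 -1.03009436e-04  2.08452580e-01] [-0.03399698  0.13687901]
```

>>> servo_tool(rows=[-0.01, 0.04, 0, 0, 0, 0.05, 0.25, -0.02, 0.09, 0, 0, 0, 0.1, 0.25, -0.03, 0.13, 0, 0, 0, 0.15, 0.25, -0.034, 0.137, 0, 0, 0, 0.2, 0.25, -0.034, 0.137, 0, 0, 0, 0.208, 0.25])

```text
clock: 17.05
position: [0.4484, 0.1509, 0.0829]
tool_rot: [3.142, -0.0, 3.025]
force: [0.8, 0.1, -2.8]
grip_width: 0.0385
grasp_force: 51.0
```

>>> servo_tool(rows=[0, 0, -0.05, 0, 0, 0, 0.25, 0, 0, -0.12, 0, 0, 0, 0.25, 0, 0, -0.2, 0, 0, 0, 0.25, 0, 0, -0.24, 0, 0, 0, 0.25, 0, 0, -0.24, 0, 0, 0, 0.25])

```text
clock: 17.68
position: [0.4475, 0.1502, 0.022]
tool_rot: [-3.141, -0.002, 3.024]
force: [1.2, 0.4, -2.3]
grip_width: 0.0384
grasp_force: 50.9
```

```bash
python3 - <<'E'
from h import *
s=env.read_state()
print(s["position"],s["tool_rot"],s["force"])
# check stone vs case in side view: fit visible grey
f=snap("side","s10"); zu=s["position"][2]+.020; c=s["position"]
px=proj(f,[[c[0],c[1],zu+.01]])[0]; g=grey(f); r=np.zeros_like(g); x,y=px.astype(int); r[y-40:y+40,x-50:x+50]=1
m=g&r; ys,xs=np.nonzero(m); print(m.sum(),xs.min(),xs.max(),ys.min(),ys.max())
q=hull(f,boxpts(.11,.04,zu,zu+.022)([c[0],c[1],-.11])).reshape(-1,2); print(q.min(0),q.max(0))
E
```

```text
[0.44749034 0.15018819 0.02202223] [-3.14060994e+00 -2.43902404e-03  3.02351402e+00] [ 1.18568854  0.40076766 -2.33337382]
750 206 274 137 210
[203.9659  162.20811] [247.34087 180.83426]
```

>>> servo_tool(rows=[0, 0, -0.03, 0, 0, 0, 0.25, 0, 0, -0.06, 0, 0, 0, 0.25, 0, 0, -0.09, 0, 0, 0, 0.25, 0, 0, -0.11, 0, 0, 0, 0.25, 0, 0, -0.12, 0, 0, 0, 0.25])

```text
clock: 18.35
position: [0.4481, 0.1505, -0.0074]
tool_rot: [-3.141, -0.001, 3.024]
force: [0.7, 0.3, -2.7]
grip_width: 0.0388
grasp_force: 50.9
```

>>> servo_tool(rows=[0, 0, -0.004, 0, 0, 0, 0.25, 0, 0, -0.008, 0, 0, 0, 0.25, 0, 0, -0.012, 0, 0, 0, 0.25, 0, 0, -0.012, 0, 0, 0, 0.25])

```text
clock: 18.85
position: [0.4486, 0.1507, -0.0092]
tool_rot: [3.141, 0.0, 3.024]
force: [-2.7, -0.0, 4.1]
grip_width: 0.0386
grasp_force: 51.7
```

>>> servo_tool(rows=[0, 0, 0, 0, 0, 0, -0.1, 0, 0, 0, 0, 0, 0, -0.4, 0, 0, 0, 0, 0, 0, -0.8, 0, 0, 0, 0, 0, 0, -1, 0, 0, 0.02, 0, 0, 0, -1])

```text
clock: 19.48
position: [0.448, 0.1505, -0.0051]
tool_rot: [-3.141, -0.001, 3.024]
force: [-0.7, -0.4, 0.5]
grip_width: 0.0852
grasp_force: 0.0
```

>>> servo_tool(rows=[0, 0, 0.08, 0, 0, 0, -1, 0, 0, 0.25, 0, 0, 0, -1, 0, 0, 0.45, 0, 0, 0, -1, 0, 0, 0.65, 0, 0, 0, -1, 0.1, -0.1, 0.72, 0, 0, 0.03, -1])

```text
clock: 20.1
position: [0.4746, 0.127, 0.1793]
tool_rot: [3.139, 0.006, 3.125]
force: [0.8, -0.7, -0.2]
grip_width: 0.0853
grasp_force: 0.0
```

```bash
python3 - <<'E'
from h import *
s=env.read_state(); print(s["position"],s["tool_rot"],s["joints"],s["grip_width"],s["force"])
E
```

```text
[0.47457997 0.12701126 0.17928978] [3.13927105 0.00569603 3.12475679] [ 2.61051886e-01  2.31752247e-01 -7.67791765e-02  1.25615052e+00
  6.69982605e-04  2.77883181e-01] 0.08533263060765588 [ 0.75638381 -0.68988234 -0.19320162]
```

>>> servo_tool(rows=[0.08, -0.16, 0, 0, 0, 0.02, -1, 0.17, -0.34, 0, 0, 0, 0.04, -1, 0.25, -0.5, 0, 0, 0, 0.055, -1, 0.28, -0.547, 0, 0, 0, 0.055, -1, 0.28, -0.547, 0, 0, 0, 0.055, -1])

```text
clock: 20.72
position: [0.5434, -0.0115, 0.1749]
tool_rot: [3.141, -0.001, -2.994]
force: [-0.1, 0.7, -0.6]
grip_width: 0.0851
grasp_force: 0.0
```

>>> servo_tool(rows=[0, 0, 0, 0, 0, 0, -1, 0, 0, 0, 0, 0, 0, -1, 0, 0, 0, 0, 0, 0, -1])

```text
clock: 21.1
position: [0.5431, -0.0102, 0.1752]
tool_rot: [3.141, -0.0, -2.99]
force: [0.6, 0.4, 0.6]
grip_width: 0.0854
grasp_force: 0.0
```

```bash
python3 - <<'E'
from h import *
s=env.read_state(); print(s["position"],s["tool_rot"],s["joints"])
W=snap("wrist","w11"); T=snap("top","t11"); S=snap("side","s11")
R=np.array(W["R"]); print("cam",-R.T@np.array(W["t"]))
# short stone check
for n,f in(("top",T),("side",S),("wrist",W)):
    px=proj(f,[[.4485,.1507,.032]])[0]; print(n,px)
    if not(0<px[0]<560 and 0<px[1]<420): continue
    g=grey(f); r=np.zeros_like(g); x,y=px.astype(int); r[max(0,y-40):y+40,max(0,x-40):x+40]=1
    m=comp(g&r,px); p,c=fit([(f,m)],[.4485,.1507,-.11],boxpts(.11,.04,.013,.032)); print("  short",p,c,m.sum())
h=cv2.cvtColor(W["color"],cv2.COLOR_RGB2HSV)
p=[.5434,-.0111,.15]; q=proj(W,np.array(boxpts(.15,.05,.053,.053)(p))[::2]); print("mid corners",q.round(1))
q=proj(W,np.array(boxpts(.2,.06,.028,.028)([.5423,-.0071,.182]))[::2]); print("long corners",q.round(1))
m=grey(W); print([ (r,np.nonzero(m[r])[0][[0,-1]] if m[r].any() else None) for r in range(0,420,30)])
E
```

```text
[ 0.54311839 -0.01020025  0.17522311] [ 3.14148036e+00 -1.43747758e-04 -2.99026366e+00] [-1.88309531e-02  3.40673844e-01  6.15996641e-02  1.29188283e+00
  8.63298308e-05 -1.70159946e-01]
cam [ 0.46052006 -0.02237513  0.3423547 ]
top [212.13356796 247.65023744]
  short [ 0.45054014  0.14875552 -0.11973236] -0.9306825712392313 879
side [226.80437846 177.11719816]
  short [ 0.45142882  0.14883824 -0.12388161] -0.9478146194423511 634
wrist [458.30597847 121.08852554]
  short [ 0.45946115  0.14922485 -0.13179807] -0.7229347212038896 3767
mid corners [[255.7 114. ]
 [311.  114. ]
 [259.8 261.7]
 [307.  261.8]]
long corners [[253.2  86.9]
 [315.7  84.9]
 [264.  270.6]
 [315.6 269.2]]
[(0, None), (30, array([126, 169])), (60, array([118, 188])), (90, array([139, 490])), (120, array([258, 477])), (150, array([259, 464])), (180, array([261, 316])), (210, array([262, 316])), (240, array([156, 316])), (270, array([179, 417])), (300, array([159, 425])), (330, array([  0, 437])), (360, array([  0, 434])), (390, array([111, 493]))]
```

```bash
cat >> h.py <<'E'
def edgefit(frames,L,W,z,p0):
    """maximise blurred gradient along the outline of the top face"""
    from scipy.optimize import minimize
    G=[]
    for f in frames:
        g=cv2.GaussianBlur(cv2.cvtColor(f["color"],cv2.COLOR_RGB2GRAY).astype(np.float32),(0,0),1.2)
        m=np.hypot(cv2.Sobel(g,cv2.CV_32F,1,0),cv2.Sobel(g,cv2.CV_32F,0,1)); G.append((f,np.minimum(m,80)))
    t=np.linspace(-1,1,60); U=np.r_[np.c_[t*L/2,t*0+W/2],np.c_[t*L/2,t*0-W/2],np.c_[t*0+L/2,t*W/2],np.c_[t*0-L/2,t*W/2]]
    w=np.r_[np.ones(120)*L,np.ones(120)*W*1.5]
    def cost(p):
        c,s=np.cos(p[2]),np.sin(p[2]); X=np.c_[p[0]+c*U[:,0]-s*U[:,1],p[1]+s*U[:,0]+c*U[:,1],0*U[:,0]+z]; e=0
        for f,m in G:
            q=proj(f,X).astype(np.float32); e-=(w*cv2.remap(m,q[:,:1],q[:,1:],cv2.INTER_LINEAR)[:,0]).sum()
        return e
    best=min((minimize(cost,np.array(p0)+d,method="Nelder-Mead",options=dict(initial_simplex=np.array(p0)+d+np.r_[np.zeros((1,3)),np.diag([.004,.004,.04])],xatol=1e-4,fatol=1e-2)) for d in np.array([[0,0,0],[.004,0,.03],[-.004,0,-.03],[0,.003,.03],[0,-.003,-.03]])),key=lambda r:r.fun)
    return best.x.round(4),round(best.fun,1)
E
python3 - <<'E'
from h import *
W,T,S=load("w11"),load("t11"),load("s11")
for fs in([W],[S],[T],[W,S]):
    print("mid",edgefit(fs,.15,.05,.053,[.5434,-.0105,.155]),"long",edgefit(fs,.2,.06,.028,[.5423,-.0071,.18]))
print("midcase",edgefit([T,S],.186,.086,.017,[.575,-.305,0]),"longcase",edgefit([T,S],.236,.096,.017,[.5445,.299,.11]),"shortcase",edgefit([T,S],.146,.076,.017,[.4485,.1507,-.11]))
print("shortcase W",edgefit([W],.146,.076,.017,[.4485,.1507,-.11]),"short W",edgefit([W],.11,.04,.032,[.4495,.1497,-.11]))
E
```

```text
mid (array([ 0.5442, -0.0051,  0.1537]), np.float64(-1503.9)) long (array([ 0.542 , -0.0052,  0.1842]), np.float64(-2779.4))
mid (array([ 0.5453, -0.0095,  0.0956]), np.float64(-1988.5)) long (array([0.5407, 0.0035, 0.2547]), np.float64(-2454.9))
mid (array([ 0.5658, -0.0908, -0.154 ]), np.float64(-1268.7)) long (array([ 0.5994,  0.1197, -0.1838]), np.float64(-1758.7))
mid (array([ 0.544 , -0.0053,  0.1525]), np.float64(-3471.8)) long (array([ 0.5418, -0.0041,  0.1808]), np.float64(-4987.1))
midcase (array([ 0.5758, -0.3058, -0.0017]), np.float64(-6047.1)) longcase (array([0.543 , 0.2942, 0.1021]), np.float64(-6675.4)) shortcase (array([ 0.4469,  0.153 , -0.1181]), np.float64(-4822.3))
shortcase W (array([ 0.4474,  0.1494, -0.1141]), np.float64(-2416.7)) short W (array([ 0.4491,  0.1528, -0.119 ]), np.float64(-1358.4))
```

>>> servo_tool(rows=[0.002, 0.012, -0.12, 0, 0, 0, -1, 0.002, 0.012, -0.3, 0, 0, 0, -1, 0.002, 0.012, -0.48, 0, 0, 0, -1, 0.002, 0.012, -0.62, 0, 0, 0, -1, 0.002, 0.012, -0.676, 0, 0, 0, -1])

```text
clock: 21.88
position: [0.542, -0.008, 0.0039]
tool_rot: [3.141, -0.004, -2.992]
force: [-0.3, 0.2, 0.2]
grip_width: 0.0858
grasp_force: 0.0
```

>>> servo_tool(rows=[0, 0, 0, 0, 0, 0, -1, 0, 0, 0, 0, 0, 0, -0.7, 0, 0, 0, 0, 0, 0, -0.4, 0, 0, 0, 0, 0, 0, -0.1, 0, 0, 0, 0, 0, 0, 0], grip_force=60)

```text
clock: 22.5
position: [0.5451, -0.0078, 0.0077]
tool_rot: [3.141, 0.003, -2.992]
force: [-1.4, 1.1, 4.7]
grip_width: 0.0485
grasp_force: 64.6
```

>>> servo_tool(rows=[0, 0, 0, 0, 0, 0, 0, 0, 0, 0, 0, 0, 0, 0, 0, 0, 0.01, 0, 0, 0, 0, 0, 0, 0.03, 0, 0, 0, 0, 0, 0, 0.06, 0, 0, 0, 0])

```text
clock: 23.12
position: [0.543, -0.0082, 0.0207]
tool_rot: [3.141, -0.002, -2.992]
force: [-0.8, -1.3, -4.9]
grip_width: 0.0484
grasp_force: 63.4
```

>>> servo_tool(rows=[0, 0, 0.06, 0, 0, 0, 0, 0, 0, 0.18, 0, 0, 0, 0, 0, 0, 0.32, 0, 0, 0, 0, 0, 0, 0.46, 0, 0, 0, 0, 0, 0, 0.52, 0, 0, 0, 0])

```text
clock: 23.75
position: [0.5455, -0.0082, 0.1543]
tool_rot: [-3.141, 0.005, -2.992]
force: [0.4, -0.1, -5.8]
grip_width: 0.0486
grasp_force: 63.6
```

>>> servo_tool(rows=[0.004, -0.04, 0, 0, 0, -0.002, 0, 0.012, -0.12, 0, 0, 0, -0.006, 0, 0.024, -0.25, 0, 0, 0, -0.012, 0, 0.04, -0.4, 0, 0, 0, -0.018, 0, 0.056, -0.55, 0, 0, 0, -0.024, 0])

```text
clock: 24.38
position: [0.5565, -0.148, 0.1488]
tool_rot: [3.141, -0.004, -3.069]
force: [0.7, 1.0, -4.6]
grip_width: 0.0486
grasp_force: 63.4
```

>>> servo_tool(rows=[0.016, -0.15, 0, 0, 0, -0.006, 0, 0.032, -0.3, 0, 0, 0, -0.012, 0, 0.048, -0.45, 0, 0, 0, -0.018, 0, 0.06, -0.58, 0, 0, 0, -0.022, 0, 0.068, -0.64, 0, 0, 0, -0.024, 0])

```text
clock: 25.0
position: [0.573, -0.3085, 0.1483]
tool_rot: [3.14, -0.004, 3.137]
force: [0.6, 0.8, -4.7]
grip_width: 0.0488
grasp_force: 63.5
```

>>> servo_tool(rows=[0, 0, 0, 0, 0, 0, 0, 0, 0, -0.04, 0, 0, 0, 0, 0, 0, -0.12, 0, 0, 0, 0, 0, 0, -0.2, 0, 0, 0, 0, 0, 0, -0.2, 0, 0, 0, 0])

```text
clock: 25.62
position: [0.5731, -0.3031, 0.0984]
tool_rot: [3.139, -0.005, -3.14]
force: [0.7, 0.1, -5.0]
grip_width: 0.0486
grasp_force: 63.4
```

```bash
python3 - <<'E'
from h import *
s=env.read_state(); print(s["position"],s["tool_rot"],s["joints"],s["force"],s["grip_width"])
W=snap("wrist","w12"); T=snap("top","t12"); S=snap("side","s12")
c=s["position"]; zt=c[2]+.0215+.025
for n,f in(("W",W),("S",S),("T",T)):
    print(n,"stone",edgefit([f],.15,.05,zt,[c[0],c[1],0]),"case",edgefit([f],.186,.086,.017,[.5755,-.305,0]))
    print(proj(f,np.array(boxpts(.15,.05,zt,zt)([c[0],c[1],0]))[::2]).round().tolist())
E
```

```text
[ 0.57311059 -0.30307309  0.09838551] [ 3.13850878 -0.00544163 -3.14047441] [-4.86526579e-01  5.99112733e-01  2.68721574e-01  1.24665745e+00
  1.74770744e-04 -4.87636980e-01] [ 0.68318299  0.09158473 -5.0054533 ] 0.0485779035894371
W stone (array([ 0.5721, -0.3027,  0.0023]), np.float64(-1253.5)) case (array([ 0.576, -0.308, -0.02 ]), np.float64(-1707.5))
[[219.0, 127.0], [349.0, 127.0], [239.0, 409.0], [329.0, 409.0]]
S stone (array([ 0.5722, -0.3068, -0.0021]), np.float64(-1894.4)) case (array([ 0.5756, -0.3099, -0.0081]), np.float64(-2844.9))
[[285.0, 320.0], [279.0, 294.0], [370.0, 304.0], [361.0, 280.0]]
T stone (array([ 0.5738, -0.3031,  0.0079]), np.float64(-1901.7)) case (array([ 0.5788, -0.3049,  0.0364]), np.float64(-2373.9))
[[441.0, 223.0], [417.0, 223.0], [439.0, 151.0], [415.0, 150.0]]
```

>>> servo_tool(rows=[0.004, 0, -0.04, 0, 0, 0, 0, 0.004, 0, -0.12, 0, 0, 0, 0, 0.004, 0, -0.2, 0, 0, 0, 0, 0.004, 0, -0.28, 0, 0, 0, 0, 0.004, 0, -0.3, 0, 0, 0, 0])

```text
clock: 26.4
position: [0.5747, -0.305, 0.0243]
tool_rot: [3.14, -0.003, 3.141]
force: [-0.8, 0.4, -4.8]
grip_width: 0.0485
grasp_force: 63.4
```

>>> servo_tool(rows=[0, 0, -0.02, 0, 0, 0, 0, 0, 0, -0.05, 0, 0, 0, 0, 0, 0, -0.08, 0, 0, 0, 0, 0, 0, -0.11, 0, 0, 0, 0, 0, 0, -0.12, 0, 0, 0, 0])

```text
clock: 27.02
position: [0.5754, -0.3053, -0.0048]
tool_rot: [3.141, -0.001, 3.141]
force: [-0.6, -0.4, -5.0]
grip_width: 0.0489
grasp_force: 63.4
```

>>> servo_tool(rows=[0, 0, 0, 0, 0, 0, 0, 0, 0, -0.008, 0, 0, 0, 0, 0, 0, -0.016, 0, 0, 0, 0, 0, 0, -0.016, 0, 0, 0, 0, 0, 0, -0.016, 0, 0, 0, 0])

```text
clock: 27.65
position: [0.5759, -0.3057, -0.0079]
tool_rot: [-3.142, -0.0, 3.141]
force: [-0.4, 0.1, -5.2]
grip_width: 0.0486
grasp_force: 63.4
```

>>> servo_tool(rows=[0, 0, -0.004, 0, 0, 0, 0, 0, 0, -0.008, 0, 0, 0, 0, 0, 0, -0.01, 0, 0, 0, 0, 0, 0, -0.01, 0, 0, 0, 0])

```text
clock: 28.15
position: [0.5759, -0.3057, -0.0102]
tool_rot: [-3.142, -0.0, 3.141]
force: [-1.2, -0.4, -2.0]
grip_width: 0.0489
grasp_force: 63.8
```

>>> servo_tool(rows=[0, 0, -0.003, 0, 0, 0, 0, 0, 0, -0.004, 0, 0, 0, 0])

```text
clock: 28.4
position: [0.5759, -0.3057, -0.0102]
tool_rot: [-3.141, 0.0, 3.141]
force: [-4.7, 2.7, 6.5]
grip_width: 0.0487
grasp_force: 64.8
```

>>> servo_tool(rows=[0, 0, 0, 0, 0, 0, -0.3, 0, 0, 0, 0, 0, 0, -0.6, 0, 0, 0, 0, 0, 0, -0.9, 0, 0, 0, 0, 0, 0, -1, 0, 0, 0.02, 0, 0, 0, -1])

```text
clock: 29.02
position: [0.5755, -0.3054, -0.0068]
tool_rot: [3.141, -0.001, 3.141]
force: [1.0, -0.5, 0.7]
grip_width: 0.0857
grasp_force: 0.0
```

>>> servo_tool(rows=[0, 0, 0.08, 0, 0, 0, -1, 0, 0, 0.25, 0, 0, 0, -1, 0, 0, 0.45, 0, 0, 0, -1, 0, 0, 0.65, 0, 0, 0, -1, 0, 0, 0.72, 0, 0, 0, -1])

```text
clock: 29.65
position: [0.5778, -0.3067, 0.1787]
tool_rot: [-3.138, 0.007, 3.141]
force: [0.6, -0.5, -0.8]
grip_width: 0.0853
grasp_force: 0.0
```

>>> servo_tool(rows=[-0.02, 0.2, 0, 0, 0, 0.01, -1, -0.05, 0.42, 0, 0, 0, 0.02, -1, -0.07, 0.64, 0, 0, 0, 0.03, -1, -0.1, 0.85, 0, 0, 0, 0.045, -1, -0.12, 0.98, 0, 0, 0, 0.057, -1])

```text
clock: 30.28
position: [0.5454, -0.0583, 0.1742]
tool_rot: [3.141, 0.001, -2.96]
force: [1.2, 0.5, -0.6]
grip_width: 0.0855
grasp_force: 0.0
```

>>> servo_tool(rows=[-0.015, 0.15, 0, 0, 0, 0, -1, -0.015, 0.216, 0, 0, 0, 0, -1, -0.015, 0.216, 0, 0, 0, 0, -1, -0.015, 0.216, 0, 0, 0, 0, -1, -0.015, 0.216, 0, 0, 0, 0, -1])

```text
clock: 30.9
position: [0.5423, -0.0079, 0.1734]
tool_rot: [-3.141, -0.0, -2.965]
force: [0.7, -0.1, 0.3]
grip_width: 0.0857
grasp_force: 0.0
```

```bash
python3 - <<'E'
from h import *
s=env.read_state(); print(s["position"],s["tool_rot"],s["joints"])
W=snap("wrist","w13"); T=snap("top","t13"); S=snap("side","s13")
for n,f in(("W",W),("S",S)): print(n,"long",edgefit([f],.2,.06,.028,[.5423,-.0065,.182]))
f=W;px=proj(f,[[.542,-.006,.02]])[0];g=grey(f); r=np.zeros_like(g); x,y=px.astype(int); r[max(0,y-140):y+140,max(0,x-60):x+60]=1
m=comp(g&r,px);print(m.sum(),fit([(f,m)],[.5423,-.0065,.182],boxpts(.2,.06,0,.028)))
for n,f in(("T",T),("S",S)):
    px=proj(f,[[.5757,-.3057,.035]])[0]; g=grey(f); r=np.zeros_like(g); x,y=px.astype(int); r[max(0,y-60):y+60,max(0,x-60):x+60]=1
    m=comp(g&r,px); print(n,"mid",fit([(f,m)],[.5757,-.3057,0],boxpts(.15,.05,.013,.035)),m.sum())
E
```

```text
[ 0.54226382 -0.00788138  0.17343233] [-3.14140830e+00 -4.20683546e-04 -2.96537560e+00] [-1.43750757e-02  3.40043395e-01  5.59597059e-02  1.28709078e+00
 -2.60711895e-04 -1.90592119e-01]
W long (array([ 0.5418, -0.0054,  0.1805]), np.float64(-2782.7))
S long (array([ 0.543 , -0.0069,  0.207 ]), np.float64(-2784.0))
10425 (array([ 0.54217401, -0.00534108,  0.18241279]), np.float64(-0.9793830787309048))
T mid (array([ 0.57332474, -0.30770907, -0.00802863]), np.float64(-0.9138341134044349)) 1489
S mid (array([ 0.5761206 , -0.30646412,  0.00155311]), np.float64(-0.9535807897184408)) 2115
```

>>> servo_tool(rows=[0, 0.002, -0.12, 0, 0, 0, -1, 0, 0.002, -0.3, 0, 0, 0, -1, 0, 0.002, -0.48, 0, 0, 0, -1, 0, 0.002, -0.62, 0, 0, 0, -1, 0, 0.002, -0.7, 0, 0, 0, -1])

```text
clock: 31.68
position: [0.5406, -0.0066, -0.0037]
tool_rot: [3.141, -0.003, -2.964]
force: [0.1, 1.0, 0.9]
grip_width: 0.0856
grasp_force: 0.0
```

>>> servo_tool(rows=[0, 0, -0.03, 0, 0, 0, -1, 0, 0, -0.06, 0, 0, 0, -1, 0, 0, -0.08, 0, 0, 0, -1, 0, 0, -0.08, 0, 0, 0, -0.7, 0, 0, -0.08, 0, 0, 0, -0.5], grip_force=80)

```text
clock: 32.3
position: [0.5427, -0.0061, -0.0209]
tool_rot: [-3.141, 0.001, -2.963]
force: [-0.6, -0.5, 0.0]
grip_width: 0.0643
grasp_force: 0.0
```

>>> servo_tool(rows=[0, 0, 0, 0, 0, 0, -0.3, 0, 0, 0, 0, 0, 0, -0.2, 0, 0, 0, 0, 0, 0, -0.2, 0, 0, 0, 0, 0, 0, -0.2])

```text
clock: 32.8
position: [0.5426, -0.0056, -0.0203]
tool_rot: [3.141, 0.001, -2.963]
force: [-1.6, 0.3, 5.4]
grip_width: 0.0582
grasp_force: 88.7
```

>>> servo_tool(rows=[0, 0, 0.01, 0, 0, 0, -0.2, 0, 0, 0.04, 0, 0, 0, -0.2, 0, 0, 0.12, 0, 0, 0, -0.2, 0, 0, 0.24, 0, 0, 0, -0.2, 0, 0, 0.34, 0, 0, 0, -0.2])

```text
clock: 33.42
position: [0.5414, -0.0062, 0.0639]
tool_rot: [3.141, -0.002, -2.964]
force: [0.3, 0.2, -8.4]
grip_width: 0.0582
grasp_force: 88.1
```

>>> servo_tool(rows=[0, 0, 0.04, 0, 0, 0, -0.2, 0, 0.06, 0.04, 0, 0, 0, -0.2, 0, 0.16, 0.04, 0, 0, -0.004, -0.2, 0, 0.28, 0.04, 0, 0, -0.008, -0.2, 0.004, 0.41, 0.04, 0, 0, -0.012, -0.2])

```text
clock: 34.05
position: [0.5414, 0.0978, 0.0716]
tool_rot: [3.141, -0.004, -3.002]
force: [0.2, -0.1, -7.3]
grip_width: 0.0582
grasp_force: 88.2
```

>>> servo_tool(rows=[0, 0.14, 0, 0, 0, -0.002, -0.2, 0, 0.28, 0, 0, 0, -0.004, -0.2, 0.002, 0.42, 0, 0, 0, -0.006, -0.2, 0.004, 0.56, 0, 0, 0, -0.008, -0.2, 0.004, 0.68, 0, 0, 0, -0.01, -0.2])

```text
clock: 34.67
position: [0.5421, 0.2682, 0.0712]
tool_rot: [-3.141, -0.004, -3.031]
force: [-0.4, 0.4, -7.2]
grip_width: 0.0582
grasp_force: 88.1
```

>>> servo_tool(rows=[0, 0.07, 0, 0, 0, 0, -0.2, 0, 0.11, 0, 0, 0, 0, -0.2, 0, 0.128, 0, 0, 0, 0, -0.2, 0, 0.128, 0, 0, 0, 0, -0.2, 0, 0.128, 0, 0, 0, 0, -0.2])

```text
clock: 35.3
position: [0.5443, 0.2974, 0.0736]
tool_rot: [-3.141, -0.0, -3.034]
force: [0.2, -0.2, -7.8]
grip_width: 0.0585
grasp_force: 88.2
```

>>> servo_tool(rows=[0, 0, 0, 0, 0, 0, -0.2, 0, 0, 0, 0, 0, 0, -0.2, 0, 0, 0, 0, 0, 0, -0.2])

```text
clock: 35.67
position: [0.5442, 0.2982, 0.0737]
tool_rot: [3.142, -0.0, -3.033]
force: [0.2, -1.1, -7.9]
grip_width: 0.0582
grasp_force: 88.2
```

```bash
python3 - <<'E'
from h import *
s=env.read_state(); print(s["position"],s["tool_rot"],s["joints"],s["force"],s["grip_width"])
W=snap("wrist","w14"); T=snap("top","t14"); S=snap("side","s14")
c=s["position"]; zt=c[2]+.021+.028
for n,f in(("W",W),("S",S),("T",T)):
    print(n,"stone",edgefit([f],.2,.06,zt,[c[0],c[1],.108]),"case",edgefit([f],.236,.096,.017,[.5445,.2985,.108]))
T0=load("top0"); S0=load("side0")
print("case t0",edgefit([T0],.236,.096,.017,[.5445,.2985,.108]),"s0",edgefit([S0],.236,.096,.017,[.5445,.2985,.108]))
print("recess t0",edgefit([T0],.214,.074,.017,[.5445,.2985,.108]),"s0",edgefit([S0],.214,.074,.017,[.5445,.2985,.108]))
w1=load("w2"); print("w2 case",edgefit([w1],.236,.096,.017,[.5445,.2985,.108]))
E
```

```text
[0.54419278 0.29816536 0.07365418] [ 3.14152994e+00 -1.69867920e-04 -3.03286882e+00] [5.01167376e-01 5.57975965e-01 1.29827686e-01 1.14278102e+00
 1.22910238e-04 3.92443544e-01] [ 0.21459864 -1.06614321 -7.85138535] 0.05815987899065772
W stone (array([0.5441, 0.2988, 0.1192]), np.float64(-1421.1)) case (array([0.543 , 0.3047, 0.1212]), np.float64(-2313.2))
S stone (array([0.5437, 0.2955, 0.0861]), np.float64(-2672.8)) case (array([0.5437, 0.2962, 0.1091]), np.float64(-3402.2))
T stone (array([0.5457, 0.2977, 0.1137]), np.float64(-2558.6)) case (array([0.5469, 0.2956, 0.0791]), np.float64(-2669.4))
case t0 (array([0.5446, 0.2952, 0.1191]), np.float64(-3648.0)) s0 (array([0.5456, 0.291 , 0.2052]), np.float64(-3620.2))
recess t0 (array([0.5437, 0.2957, 0.1109]), np.float64(-2783.1)) s0 (array([0.5437, 0.2979, 0.1154]), np.float64(-2568.7))
w2 case (array([0.5433, 0.2949, 0.1117]), np.float64(-2700.0))
```

```bash
python3 - <<'E'
from h import *
out=[]
for n,(x0,y0,w,h,Z),k in(("w14",(80,0,400,420),0) ,("t14",(115,140,90,130),0),) if 0 else (("w14",(80,0,400,420,1.42),0),("t14",(115,145,62,168,3.55),0)):
    f=load(n); im=cv2.resize(f["color"][y0:y0+h,x0:x0+w,::-1],None,fx=Z,fy=Z,interpolation=cv2.INTER_CUBIC)
    for y,col in((.2965,(255,0,0)),(.3025,(0,255,0))):
        q=proj(f,np.array(boxpts(.236,.096,.017,.017)([.544,y,.112]))[[0,2,6,4]]); cv2.polylines(im,[np.int32((q+.5-[x0,y0])*Z*8)],1,col,1,shift=3)
    out.append(im[:596])
h=min(o.shape[0] for o in out); a=np.hstack([o[:h] for o in out]); print(a.shape); cv2.imwrite("pics/c14.png",a[:600,:800])
E
```

```text
(596, 788, 3)
```

View pics/c14.png

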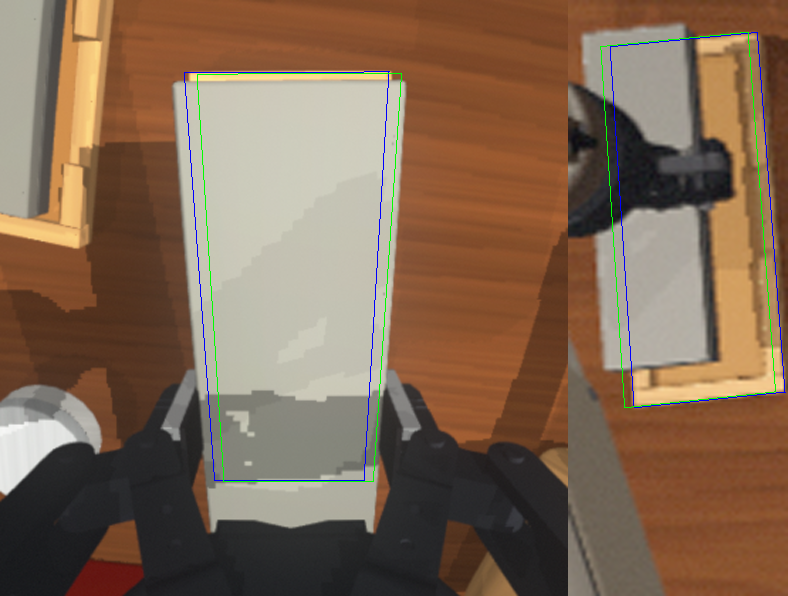

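>>> servo_tool(rows=[0, -0.004, -0.03, 0, 0, 0, -0.2, 0, -0.004, -0.09, 0, 0, 0, -0.2, 0, -0.004, -0.16, 0, 0, 0, -0.2, 0, -0.004, -0.22, 0, 0, 0, -0.2, 0, -0.004, -0.26, 0, 0, 0, -0.2])

```text
clock: 36.45
position: [0.5432, 0.2969, 0.0065]
tool_rot: [-3.141, -0.003, -3.033]
force: [0.7, -0.3, -7.8]
grip_width: 0.0584
grasp_force: 88.2
```

>>> servo_tool(rows=[0, 0, -0.02, 0, 0, 0, -0.2, 0, 0, -0.04, 0, 0, 0, -0.2, 0, 0, -0.055, 0, 0, 0, -0.2, 0, 0, -0.062, 0, 0, 0, -0.2, 0, 0, -0.062, 0, 0, 0, -0.2])

```text
clock: 37.08
position: [0.5442, 0.2974, -0.0068]
tool_rot: [3.141, -0.0, -3.033]
force: [0.6, -1.2, -7.6]
grip_width: 0.0585
grasp_force: 88.2
```

>>> servo_tool(rows=[0, 0, -0.004, 0, 0, 0, -0.2, 0, 0, -0.008, 0, 0, 0, -0.2, 0, 0, -0.01, 0, 0, 0, -0.2, 0, 0, -0.01, 0, 0, 0, -0.2])

```text
clock: 37.58
position: [0.5441, 0.2973, -0.0095]
tool_rot: [-3.142, -0.0, -3.033]
force: [-0.8, -0.7, -7.7]
grip_width: 0.0581
grasp_force: 88.2
```

>>> servo_tool(rows=[0, 0, -0.004, 0, 0, 0, -0.2, 0, 0, -0.006, 0, 0, 0, -0.2, 0, 0, -0.006, 0, 0, 0, -0.2])

```text
clock: 37.95
position: [0.5443, 0.2974, -0.0102]
tool_rot: [3.141, 0.0, -3.033]
force: [-2.4, -2.0, -0.9]
grip_width: 0.0584
grasp_force: 88.9
```

Contact is beginning; a last half-millimetre, then release.

>>> servo_tool(rows=[0, 0, -0.003, 0, 0, 0, -0.2, 0, 0, -0.003, 0, 0, 0, -0.2])

```text
clock: 38.2
position: [0.5443, 0.2974, -0.0102]
tool_rot: [3.141, 0.001, -3.033]
force: [-3.9, -3.0, 4.2]
grip_width: 0.058
grasp_force: 89.8
```

>>> servo_tool(rows=[0, 0, 0, 0, 0, 0, -0.4, 0, 0, 0, 0, 0, 0, -0.6, 0, 0, 0, 0, 0, 0, -0.9, 0, 0, 0, 0, 0, 0, -1, 0, 0, 0.02, 0, 0, 0, -1])

```text
clock: 38.83
position: [0.5439, 0.2972, -0.007]
tool_rot: [-3.141, -0.001, -3.033]
force: [0.9, 0.1, 0.4]
grip_width: 0.0852
grasp_force: 0.0
```

>>> servo_tool(rows=[0, 0, 0.08, 0, 0, 0, -1, 0, 0, 0.25, 0, 0, 0, -1, 0, 0, 0.45, 0, 0, 0, -1, 0, 0, 0.65, 0, 0, 0, -1, 0, 0, 0.72, 0, 0, 0, -1])

```text
clock: 39.45
position: [0.546, 0.2984, 0.1782]
tool_rot: [3.139, 0.007, -3.033]
force: [0.0, 0.4, -0.0]
grip_width: 0.086
grasp_force: 0.0
```

>>> servo_tool(rows=[-0.1, -0.1, 0, 0, 0, 0, -1, -0.3, -0.3, 0, 0, 0, 0, -1, -0.5, -0.5, 0, 0, 0, 0, -1, -0.6, -0.7, 0, 0, 0, 0, -1, -0.7, -0.9, 0, 0, 0, 0, -1])

```text
clock: 40.08
position: [0.3691, 0.0734, 0.1738]
tool_rot: [-3.141, 0.001, -3.031]
force: [2.0, -1.0, 0.2]
grip_width: 0.0851
grasp_force: 0.0
```

>>> servo_tool(rows=[0, 0, 0, 0, 0, 0, -1, 0, 0, 0, 0, 0, 0, -1, 0, 0, 0, 0, 0, 0, -1, 0, 0, 0, 0, 0, 0, -1])

```text
clock: 40.58
position: [0.3709, 0.0755, 0.1732]
tool_rot: [3.141, -0.0, -3.031]
force: [0.5, 0.3, -0.5]
grip_width: 0.0853
grasp_force: 0.0
```

```bash
python3 - <<'E'
from h import *
s=env.read_state(); print(s["position"],s["force"])
T=snap("top","t15"); S=snap("side","s15"); W=snap("wrist","w15")
for nm,p0,L,w,h in(("long",[.5443,.2974,.109],.2,.06,.028),("mid",[.5757,-.3057,0],.15,.05,.025),("short",[.449,.1505,-.11],.11,.04,.022),("puck",[.438,-.1535],.064,0,.026)):
  for n,f in(("T",T),("S",S),("W",W)):
    pts=(lambda a,b:boxpts(L,w,a,b)) if w else (lambda a,b:cylpts(.032,a,b))
    q=proj(f,pts(.01,.01+h)(p0)); lo=np.maximum(q.min(0)-12,0).astype(int); hi=q.max(0).astype(int)+12
    if (q.min(0)<0).any() or q[:,0].max()>560 or q[:,1].max()>420: print(nm,n,"out"); continue
    r=np.zeros((420,560),bool); r[lo[1]:hi[1],lo[0]:hi[0]]=1; m=grey(f)&r
    if m.sum()<50: print(nm,n,"hidden");continue
    m=comp(m,q.mean(0)); p,c=fit([(f,m)],p0,pts(.013,.01+h)); print(nm,n,p.round(4),round(c,3))
# loose items: difference against the start
for n,f in(("top",T),("side",S)):
    f0=load(n+"0")
    for nm,X in(("bottle",[.632,-.157,.05]),("tin",[.654,.144,.015])):
        x,y=proj(f,[X])[0].astype(int); d=np.abs(f["color"][y-18:y+18,x-18:x+18].astype(int)-f0["color"][y-18:y+18,x-18:x+18]).max(2); print(n,nm,(d>40).mean())
E
```

```text
[0.37086201 0.07551124 0.17319201] [ 0.46121819  0.31206954 -0.46049167]
long T [0.5443 0.2968 0.121 ] -0.94
long S [0.545  0.2961 0.1216] -0.959
long W [0.6309 0.3416 0.7214] -0.008
mid T [ 0.5734 -0.3071 -0.0081] -0.923
mid S [ 0.5759 -0.3064 -0.001 ] -0.955
mid W out
short T [ 0.4386  0.1499 -0.1153] -0.5
short S [ 0.4513  0.1484 -0.1219] -0.948
short W [ 0.4513  0.1505 -0.1085] -0.891
puck T [ 0.438  -0.1543] -0.919
puck S [ 0.4383 -0.1546] -0.928
puck W [ 0.4384 -0.1545] -0.869
top bottle 0.0
top tin 0.0
side bottle 0.0023148148148148147
side tin 0.006172839506172839
```

```bash
python3 -c "
from plant import env
print(env.job_done())"
```

```text
the job is handed in; nothing more can be done
None
```

All four stones were taken off the stack in order and lowered until the force readings showed them resting on the floors of their own cases. The closing camera check found each one in place, the bottle and tin had not moved, and the job was handed in at about 41 s.

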